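Nest the clean sample cups by type and sort out the pots that will not nest

ROBOT

A 6-joint arm with a two-finger parallel gripper is mounted at the origin on a cart in front of the work surface, level with it; the furniture and walls round the work are solid. World frame = base frame: x ahead of the robot, y to its left, z up, the work surface at z = 0. Lengths are in mm, angles in rad, forces in N, time in s.
With the tool pointing down it reaches from about 325 to 850 mm from the base axis. Payload 15.5 kg.
Tool frame: the origin (TCP) lies at the very end of the fingers, on their centre line; the grasp point (between the pads) lies r.tcp_to_grasp behind it (r.tcp_to_grasp is the distance from the TCP to the grasp point, in mm); z points along the fingers, x is the direction in which the jaws open and shut, and the axes are right-handed (so a half turn about z gives the same grasp; the last joint's range is limited). The gripper opens to 91 mm and grips with 3 to 60 N. Pads are 32 mm wide; open, the fingers measure 118 mm over their backs; the gripper's body (76 mm by 178 mm) begins 60 mm behind the grasp point.
Start: joints at [1.228, 0.494, 1.345, -0, 1.302, -0.096], TCP at [153.29, 605.911, 213.915] pointing down, gripper open.
Joint ranges: [-2.91, 2.91], [-0.82, 2.16], [0.22, 2.67], [-1.22, 4.37], [0.12, 2.79], [-3.08, 3.08]. Speed limits (rad/s): [1.89, 1.89, 2.57, 3.01, 3.01, 3.01].

INTERFACE

Orientations are given as a rotation vector (axis times angle).
In Python, from cell import r gives the robot as it stands.
- The arm moves only by the tool jog_arm, never from a script. Its argument "commands" is a list of rows, each an object of numbers: "rx", "ry", "rz": the turn, a rotation vector about the tool's x, y, z in degrees; "dx", "dy", "dz": the shift along the tool's x, y, z in mm; "fingers": the gripper's target within -1 to 1 (shut at 1, half-way at 0, fully open at -1). In form: [{"rx": .., "ry": .., "rz": .., "dx": .., "dy": .., "dz": .., "fingers": ..}, ...]. A call has 1 to 12 rows; each row shifts and turns the commanded pose from where the row before left it, along the tool's axes as they then stand; what a row does not reach is not made up. A row lasts 1/10 s, in which the tool goes at most 50 mm and 8.59 degrees, less where a joint would pass 70% of its speed; a pose out of reach is approached as far as the arm can. A call is refused whole if a number of a shift passes 50 or a number of a turn 8.59, either way. A call with a gripper value outside its range is refused whole. The fingers move at their own pace and stop on an object; "force" is the grip in N (left out, the last holds). Time passes only in rows, so rows that do not move let the fingers close. It gives the time, the measured TCP pose, the force and the opening at its end, in the units of the state.
- r.get_state(): the state, without advancing time (a new reading comes with each control period).
- r.grab_frame(name): name is "scene" or "top"; returns a dict with "image" (420x560x3 uint8, red, green, blue), "fx", "fy", "cx", "cy" (pixels), "rvec" (rotation vector, rad) and "tvec" (3), from world to camera coordinates, as OpenCV has them. Camera axes: x right, y down, z forward; pixel columns grow to the right and rows downward; lengths in mm; the calibration is good to about 2 mm. A picture is of the moment at which its call begins. There is no depth.
- r.hand_in(): hands the job in, once; it reports no verdict.
The state is a dict: "clock": time; "q": joint angles; "dq": joint speeds; "joint_torque": joint torques, N m; "tcp_pos": TCP position; "tcp_rot": TCP orientation; "contact_force": force on the tool from outside, world axes, zero at the start; "torque": the same for the moment, N m; "finger_gap": finger opening in mm.
Only numpy, scipy, OpenCV 4.12 (cv2) and the standard library are available. Lean on these libraries where they do the work, as an engineer would, in place of code of your own. Each camera call takes 0.05 s, during which the arm holds its last target.

TASK

First take the two vials out of the bottom cups on the two stands and stand them upright in the grey tray, without knocking them over. Then nest every loose large white tapered cup upright, fully down, into the stack on the white cup's stand, and every small blue cup in the same way on the blue cup's stand. The straight-sided white pots do not nest: stand them upright in the grey tray beside the vials; the number of cups and pots varies.

Things in the scene. Friction and masses are not known exactly. Their poses are not given: they have to be found in the camera images.
- retort_stand: fixed bystander, never moves: a retort stand with a glass column that leans to the left, up to 300 mm tall and 100 mm across; its top lies 5 mm less in x and 80 mm more in y than the origin. Its steel rod is 600 mm tall. Keep arm and gripper clear of it. Origin: centre of its 150 x 180 mm base plate, on the table
- tube_rotator: fixed bystander, never moves: dark blue tube rotator, about 160 mm (x) by 480 mm (y), its end walls about 170 mm tall; keep arm and gripper clear of it. Origin: centre of its underside
- tray: fixed shallow grey tray, open above, 150 mm (its x) by 220 mm (its y), walls 4 mm thick and 12 mm high, floor 4 mm above the table. Origin: centre of its underside, z up
- big_stand: fixed stand: a round aluminium foot plate, 72 mm across and 6 mm thick, with the bottom large white cup of that stack fastened on it (same shape as the loose large cups, its foot 6 mm, its inner floor 26 mm and its rim 58 mm above the table). Origin: centre of the plate's underside, on the table, on the stack's axis; z up
- small_stand: fixed stand: a round aluminium foot plate, 72 mm across and 6 mm thick, with the bottom small blue cup of that stack fastened on it (same shape as the loose small cups, its foot 6 mm, its inner floor 26 mm and its rim 50 mm above the table). Origin: centre of the plate's underside, on the table, on the stack's axis; z up
- vial_white: closed glass sample vial with a white cap, 24 mm across, 54 mm tall, about 30 g; at the start it stands upright in the bottom cup of the large white stand, 22 mm of it above the rim. Origin: centre of its underside, z up
- vial_dark: closed glass sample vial with a dark blue-grey cap, 24 mm across, 54 mm tall, about 30 g; at the start it stands upright in the bottom cup of the small blue stand, 30 mm of it above the rim. Origin: centre of its underside, z up
- big_cup_1: loose large cup, white, round and tapered, hollow from above, 52 mm tall: foot 32 mm across, widening to 52 mm at 40 mm up, then an upright rim collar 57 mm across from 41 to 52 mm. Wall 2.5 mm, mouth 52 mm across, thick bottom: inner floor 20 mm above the foot, so a nested cup stands 20 mm higher than the one it is in, with about 2 mm play. Origin: centre of the foot's underside, z up through the mouth. Weighted bottom, about 70 g. May be absent
- big_cup_2: loose large cup, white, round and tapered, hollow from above, 52 mm tall: foot 32 mm across, widening to 52 mm at 40 mm up, then an upright rim collar 57 mm across from 41 to 52 mm. Wall 2.5 mm, mouth 52 mm across, thick bottom: inner floor 20 mm above the foot, so a nested cup stands 20 mm higher than the one it is in, with about 2 mm play. Origin: centre of the foot's underside, z up through the mouth. Weighted bottom, about 70 g. May be absent
- big_cup_3: loose large cup, white, round and tapered, hollow from above, 52 mm tall: foot 32 mm across, widening to 52 mm at 40 mm up, then an upright rim collar 57 mm across from 41 to 52 mm. Wall 2.5 mm, mouth 52 mm across, thick bottom: inner floor 20 mm above the foot, so a nested cup stands 20 mm higher than the one it is in, with about 2 mm play. Origin: centre of the foot's underside, z up through the mouth. Weighted bottom, about 70 g. May be absent
- small_cup_1: loose small cup, blue, round and tapered, hollow from above, 44 mm tall: foot 24 mm across, widening to 40 mm at 32 mm up, then an upright rim collar 44 mm across from 33 to 44 mm. Wall 2.5 mm, mouth 39 mm across, inner floor 20 mm above the foot, so a nested cup stands 20 mm higher than the one it is in, with about 1.5 mm play. Origin: centre of the foot's underside, z up through the mouth. Weighted bottom, about 50 g. May be absent
- small_cup_2: loose small cup, blue, round and tapered, hollow from above, 44 mm tall: foot 24 mm across, widening to 40 mm at 32 mm up, then an upright rim collar 44 mm across from 33 to 44 mm. Wall 2.5 mm, mouth 39 mm across, inner floor 20 mm above the foot, so a nested cup stands 20 mm higher than the one it is in, with about 1.5 mm play. Origin: centre of the foot's underside, z up through the mouth. Weighted bottom, about 50 g. May be absent
- pot_1: loose straight-sided pot, white like the large cups and as tall (52 mm), but 55 mm across from foot to rim (57 mm at the collar, 41 to 52 mm up) with a wide flat floor 5 mm up; its foot is wider than a large cup's mouth, so it cannot nest. Origin: centre of the foot's underside, z up. About 50 g. May be absent
- pot_2: loose straight-sided pot, white like the large cups and as tall (52 mm), but 55 mm across from foot to rim (57 mm at the collar, 41 to 52 mm up) with a wide flat floor 5 mm up; its foot is wider than a large cup's mouth, so it cannot nest. Origin: centre of the foot's underside, z up. About 50 g. May be absent

How it is judged (in metres and radians):
On the way:
1. both vials stand upright in the tray (x of vial_white in the frame of tray between -0.061 and 0.061 m and y of vial_white in the frame of tray between -0.096 and 0.096 m and height (world z) of each of vial_white, vial_dark below 0.008 m and linear speed of each of vial_white, vial_dark below 0.02 m/s and angle between each of vial_white, vial_dark's own z axis and vertical below 0.12 rad and x of vial_dark in the frame of tray between -0.061 and 0.061 m and y of vial_dark in the frame of tray between -0.096 and 0.096 m and not (contact force between vial_white and the fingers above 0.05 N) and not (contact force between vial_dark and the fingers above 0.05 N)), for 0.2 s.
At the end, for the whole second after the job is handed in: Present large and small cups fully nested on their own stands: axis within 12 mm of the stand's, tilt under 0.12 rad, no more than 4 mm above a full stack's heights (20 mm a cup). Present pots and both vials on the tray floor within its walls, tilt under 0.12 rad. All at rest (horizontal distance between each of big_cup_1, big_cup_2, big_cup_3 and big_stand below 0.012 m and height (world z) of each of big_cup_1, big_cup_2, big_cup_3 below 0.09 m and linear speed of each of big_cup_1, big_cup_2, big_cup_3, small_cup_1, small_cup_2, pot_1, pot_2, vial_white, vial_dark below 0.02 m/s and angle between each of big_cup_1, big_cup_2, big_cup_3, small_cup_1, small_cup_2, pot_1, pot_2, vial_white, vial_dark's own z axis and vertical below 0.12 rad and horizontal distance between each of small_cup_1, small_cup_2 and small_stand below 0.012 m and height (world z) of each of small_cup_1, small_cup_2 below 0.07 m and x of pot_1 in the frame of tray between -0.046 and 0.046 m and y of pot_1 in the frame of tray between -0.081 and 0.081 m and height (world z) of each of pot_1, pot_2, vial_white, vial_dark below 0.008 m and x of pot_2 in the frame of tray between -0.046 and 0.046 m and y of pot_2 in the frame of tray between -0.081 and 0.081 m and x of vial_white in the frame of tray between -0.061 and 0.061 m and y of vial_white in the frame of tray between -0.096 and 0.096 m and x of vial_dark in the frame of tray between -0.061 and 0.061 m and y of vial_dark in the frame of tray between -0.096 and 0.096 m); the robot touches nothing.
It fails at once if a vial is knocked over (tilted more than 0.8 rad) (angle between any of vial_white, vial_dark's own z axis and vertical above 0.8 rad).
Of big_cup_1, big_cup_2, big_cup_3 only 2 to 3 are there at a start; the rules pass over those that are not, and their reading is None.
Of small_cup_1, small_cup_2 only 1 to 2 are there at a start; the rules pass over those that are not, and their reading is None.
Of pot_1, pot_2 only 1 to 2 are there at a start; the rules pass over those that are not, and their reading is None.
At some moment in a run one of big_cup_1, big_cup_2, big_cup_3, small_cup_1, small_cup_2, pot_1, pot_2 may be knocked a few centimetres aside while the robot is not near it.
It also fails if it takes over 210 s, if anything falls off the work surface, if the arm or the gripper's body presses on something with over 40 N, if the wrist force passes 120 N, or if a joint passes its speed limit or range.

## Working session

There is one attempt and no reset: what is moved stays moved. The work goes in short steps, Python scripts to look and compute and a tool call to move; the robot and the scene stay as the last step left them, time stands still between calls to the robot, and variables do not carry over. Pictures are saved under pics/ and viewed, and the job is handed in when it is done.

Besides the shell and the picture viewer there is one more tool, called as name([rows], argument=value, ...), one row to a line, values as JSON. jog_arm: Moves the arm, as the interface text tells. Its arguments: {"type":"object","properties":{"commands":{"type":"array"},"force":{"type":"number"}},"required":["commands"]}

```bash
ls; mkdir -p pics
cat > h.py <<'E'
from cell import r
import numpy as np, cv2
def snap(tag):
    out={}
    for n in ("scene","top"):
        f=r.grab_frame(n); out[n]=f
        cv2.imwrite(f"pics/{tag}_{n}.png",f["image"][:,:,::-1])
        np.save(f"pics/{tag}_{n}.npy",f,allow_pickle=True)
    return out
def load(tag,n): return np.load(f"pics/{tag}_{n}.npy",allow_pickle=True).item()
def K(f): return np.array([[f["fx"],0,f["cx"]],[0,f["fy"],f["cy"]],[0,0,1.]])
def ray(f,u,v):
    R=cv2.Rodrigues(np.array(f["rvec"],float))[0]; t=np.array(f["tvec"],float).ravel()
    return -R.T@t, R.T@np.array([(u-f["cx"])/f["fx"],(v-f["cy"])/f["fy"],1.])
def onz(f,u,v,z):
    o,d=ray(f,u,v); return o+d*(z-o[2])/d[2]
def proj(f,p):
    return cv2.projectPoints(np.array(p,float).reshape(-1,3),np.array(f["rvec"],float),np.array(f["tvec"],float),K(f),None)[0].reshape(-1,2)
def tri(f1,p1,f2,p2):
    o1,d1=ray(f1,*p1);o2,d2=ray(f2,*p2)
    A=np.stack([d1,-d2],1);s=np.linalg.lstsq(A,o2-o1,rcond=None)[0]
    a=o1+d1*s[0];b=o2+d2*s[1];return (a+b)/2,np.linalg.norm(a-b)
E
python3 - <<'E'
from h import *
o=snap("a")
for n,f in o.items():
    c,d=ray(f,280,210); print(n,f["fx"],f["cx"],f["cy"],c.round(),onz(f,280,210,0).round())
s=r.get_state();print({k:np.round(v,3) for k,v in s.items()},r.tcp_to_grasp)
E
```

```text
pics
scene 409.7591945707897 279.232661069162 212.58292838859933 [ -109. -1090.   616.] [612. 129.   0.]
top 525.1927058973562 280.2723822574347 221.62474721286682 [ 200.   15. 1759.] [560.   2.   0.]
{'clock': np.float64(0.1), 'q': array([ 1.227,  0.494,  1.346,  0.   ,  1.302, -0.095]), 'dq': array([-0.   , -0.001, -0.   , -0.001,  0.001, -0.001]), 'joint_torque': array([ 2.0000e-03, -8.8024e+01, -3.8254e+01,  7.1000e-02,  4.8000e-02,
       -0.0000e+00]), 'tcp_pos': array([153.181, 605.592, 213.377]), 'tcp_rot': array([ 2.479e+00,  1.929e+00, -1.000e-03]), 'contact_force': array([ 0.635, -0.03 , -0.253]), 'torque': array([0.01 , 0.01 , 0.011]), 'finger_gap': np.float64(91.424)} 18.8
```

View pics/a_scene.png

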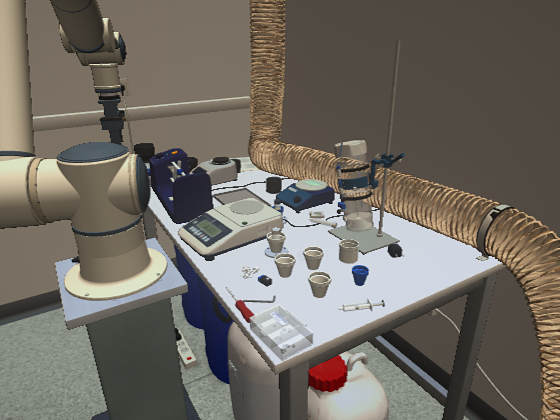

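View pics/a_top.png

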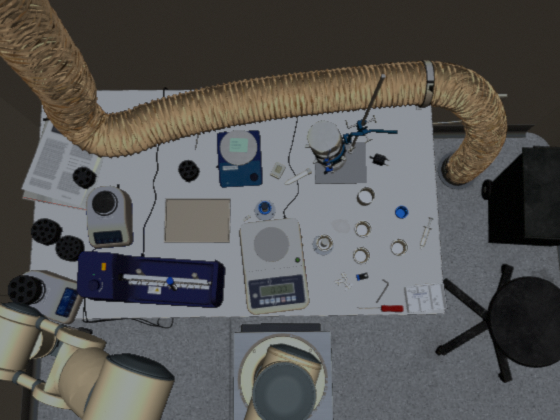

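The scene view shows four white cups or pots, a blue cup at (360,274) and the big stand at (276,243). In the top view the tray is at (198,220), the big stand at (323,244) and the small stand at (264,210). Zooming in.

Run:
```python
from h import *
a=cv2.imread("pics/a_top.png")
cv2.imwrite("pics/z1.png",cv2.resize(a[180:290,300:440],None,fx=5.5,fy=5.4,interpolation=cv2.INTER_CUBIC))
cv2.imwrite("pics/z2.png",cv2.resize(a[120:320,70:310],None,fx=3,fy=3,interpolation=cv2.INTER_CUBIC))
a=cv2.imread("pics/a_scene.png")
cv2.imwrite("pics/z3.png",cv2.resize(a[190:310,240:400],None,fx=5,fy=5,interpolation=cv2.INTER_CUBIC))
```

```text
(no output)
```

View pics/z1.png

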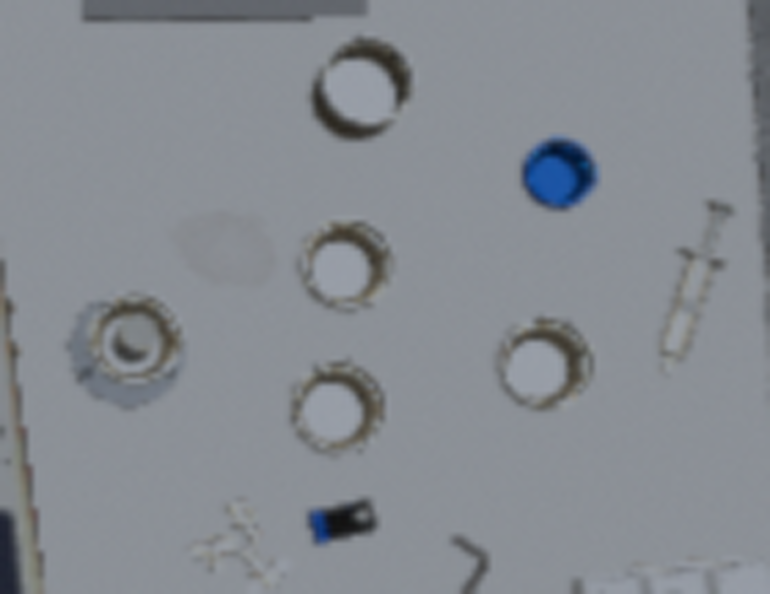

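View pics/z2.png

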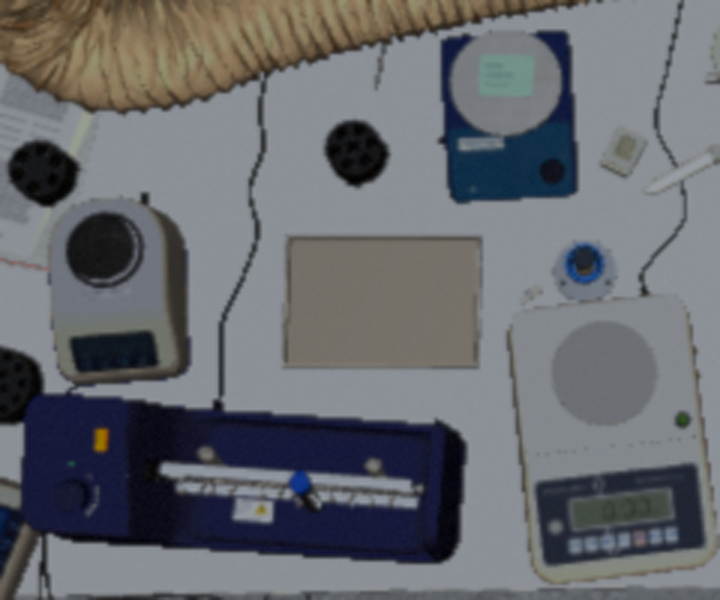

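View pics/z3.png

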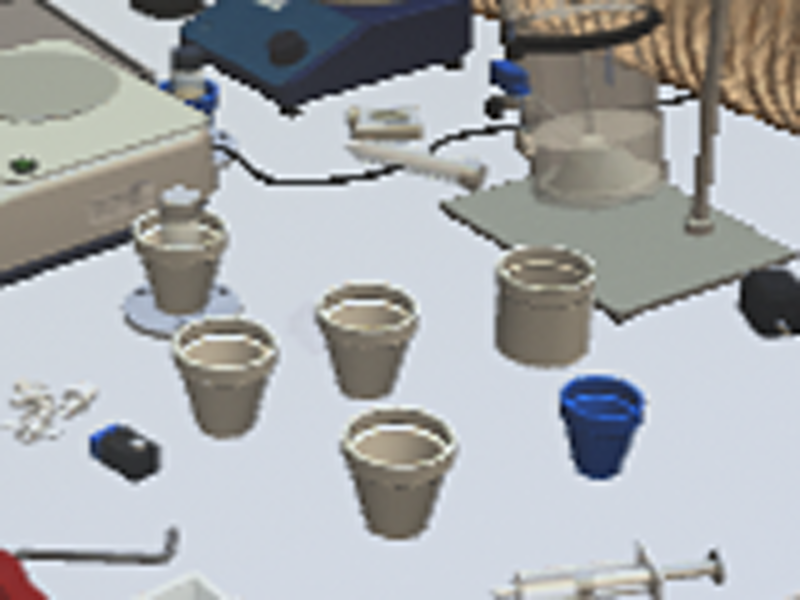

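```bash
cat >> h.py <<'E'
def blobs(f,kind,roi,amin=25):
    im=f["image"].astype(int); S=4
    im=cv2.resize(f["image"],None,fx=S,fy=S,interpolation=cv2.INTER_CUBIC).astype(int)
    R,G,B=im[...,0],im[...,1],im[...,2]
    m=(R-B>2) if kind=="w" else (B-R>60)
    k=np.zeros(m.shape,bool); a,b,c,d=[S*x for x in roi]; k[b:d,a:c]=1
    m=(m&k).astype(np.uint8)
    m=cv2.morphologyEx(m,cv2.MORPH_CLOSE,np.ones((5,5)))
    out=[]
    for c in cv2.findContours(m,cv2.RETR_EXTERNAL,cv2.CHAIN_APPROX_NONE)[0]:
        if cv2.contourArea(c)<amin*S*S: continue
        c=(c.reshape(-1,2)+.5)/S-.5
        out.append(c)
    return out
E
python3 - <<'E'
from h import *
t=load("a","top");s=load("a","scene")
im=t["image"]
for p in [(362,196),(366,188),(318,244),(340,240),(198,220),(264,210),(402,212)]: print(p,im[p[1],p[0]])
for k in "wb":
  for n,f,roi in (("top",t,(300,180,420,275)),("top",t,(252,195,276,222)),("scene",s,(255,225,400,300)),("scene",s,(270,195,290,230))):
    for c in blobs(f,k,roi):
        h=c.min(0);g=c.max(0);e=cv2.fitEllipse(c.astype(np.float32))
        print(k,n,"bbox",h.round(1),g.round(1),"ell",np.round(e[0],1),np.round(e[1],1))
E
```

```text
(362, 196) [151 157 167]
(366, 188) [67 66 62]
(318, 244) [127 129 129]
(340, 240) [139 144 151]
(198, 220) [117 112 104]
(264, 210) [64 61 50]
(402, 212) [ 27  83 163]
w top bbox [301.1 250.1] [306.1 274.4] ell [303.4 264. ] [ 2.4 27.2]
w top bbox [352.9 247.1] [369.1 262.6] ell [360.8 255.2] [14.  14.9]
w top bbox [390.9 238.6] [406.1 254.9] ell [398.3 247.2] [14.  14.8]
w top bbox [316.1 234.9] [332.1 249.4] ell [324.  242.4] [13.5 14.3]
w top bbox [355.1 220.9] [370.1 235.6] ell [362.4 228.4] [13.  14.5]
w top bbox [356.9 196.1] [367.6 204.9] ell [361.8 200.7] [ 6.6 11.2]
w top bbox [361.6 187.4] [373.6 198.1] ell [367.9 192.9] [ 9.2 12.7]
w scene bbox [308.1 270.9] [330.4 297.4] ell [319.1 282.8] [21.3 27.2]
w scene bbox [266.6 252.9] [294.9 277.1] ell [282.9 263.3] [22.3 27.3]
w scene bbox [303.1 245.6] [322.9 269.4] ell [312.9 256.5] [18.8 24.3]
w scene bbox [327.6 224.6] [398.6 263.1] ell [357.9 240.5] [37.4 66.3]
w scene bbox [254.6 224.6] [284.9 252.4] ell [270.8 235.7] [25.7 33.7]
w scene bbox [269.6 203.6] [283.1 229.4] ell [275.2 218.4] [13.8 27. ]
b top bbox [395.1 206.1] [407.9 217.6] ell [401.2 212.1] [10.9 12.6]
b top bbox [257.9 203.4] [270.9 213.6] ell [264.2 207.8] [10.8 11.7]
b scene bbox [351.6 264.6] [368.4 275.9] ell [360.5 269.7] [10.1 17.6]
```

Run:
```python
from h import *
t=load("a","top");s=load("a","scene")
z3=lambda x,y:((x+.5)/5-.5+240,(y+.5)/5-.5+190)
z1=lambda x,y:((x+.5)/5.5-.5+300,(y+.5)/5.4-.5+180)
z2=lambda x,y:((x+.5)/3-.5+70,(y+.5)/3-.5+120)
# name: top rim centre (z1 px), scene rim centre (z3 px), rim z
P={"stand":(z1(136,338),z3(181,229),58),"A":(z1(338,407),z3(225,342),52),"B":(z1(345,266),z3(367,306),52),"C":(z1(545,363),z3(399,435),52),"pot":(z1(362,86),z3(546,268),52),"blue":(z1(559,173),z3(602,397),44),"sstand":(z2(584,262),z3(190,92),50)}
for k,(a,b,z) in P.items():
    p,e=tri(t,a,s,b); print(k,"tri",p.round(1),"gap",round(e,1),"top@z",onz(t,*a,z)[:2].round(1),"scene@z",onz(s,*b,z)[:2].round(1))
print("vialw top",onz(t,*z1(131,340),80).round(), "vd",onz(t,*z2(585,256),80).round())
for n,q in dict(tray=[(287,237),(481,237),(478,367),(285,367)],balance=[(510,300),(690,300),(718,570),(540,582)],hot=[(445,35),(570,35),(577,190),(452,200)],rot=[(30,395),(465,430),(455,560),(25,530)]).items():
    print(n,[onz(t,*z2(*x),{'tray':12,'balance':70,'hot':60,'rot':170}[n])[:2].round().tolist() for x in q])
print("retort plate",[onz(t,*z1(*x),3)[:2].round().tolist() for x in [(83,18),(366,14)]], onz(t,316,137,3)[:2],onz(t,366,135,3)[:2])
```

```text
stand tri [ 438.3 -140.5   56.8] gap 2.9 top@z [ 439.4 -141. ] scene@z [ 435.5 -142.4]
A tri [ 395.6 -260.1   51. ] gap 2.5 top@z [ 396.7 -260.5] scene@z [ 393.4 -261.4]
B tri [ 483.1 -268.2   51. ] gap 0.6 top@z [ 483.1 -268.2] scene@z [ 481.7 -269.7]
C tri [ 421.4 -384.9   50.7] gap 1.9 top@z [ 422.1 -385.1] scene@z [ 419.2 -386.3]
pot tri [ 597.3 -284.1   49.3] gap 2.0 top@z [ 595.8 -283.1] scene@z [ 595.1 -288.1]
blue tri [ 540.7 -401.5   42.6] gap 1.9 top@z [ 541.2 -401.7] scene@z [ 538.  -403.1]
sstand tri [560.2  55.2  47.1] gap 2.9 top@z [560.9  54.5] scene@z [555.2  49.4]
vialw top [ 435. -136.   80.] vd [561.  53.  80.]
tray [[602.0, 392.0], [599.0, 172.0], [450.0, 175.0], [453.0, 390.0]]
balance [[515.0, 135.0], [513.0, -61.0], [222.0, -85.0], [212.0, 103.0]]
hot [[823.0, 210.0], [821.0, 68.0], [641.0, 61.0], [631.0, 200.0]]
rot [[404.0, 614.0], [364.0, 173.0], [234.0, 182.0], [269.0, 611.0]]
retort plate [[654.0, -119.0], [654.0, -296.0]] [ 819.29942566 -127.13830165] [ 824.76526639 -302.74608572]
```

```bash
cat >> h.py <<'E'
from scipy.spatial.transform import Rotation as Ro
def go(x,y,z,yaw=90):
    "remaining shift in tool axes + state"
    s=r.get_state();Rm=Ro.from_rotvec(s["tcp_rot"]).as_matrix()
    d=Rm.T@(np.array([x,y,z])-s["tcp_pos"])
    y0=np.degrees(np.arctan2(Rm[1,0],Rm[0,0]))
    print("t",round(s["clock"],1),"tcp",s["tcp_pos"].round(1),"yaw",y0.round(2),"tilt",np.degrees(np.arccos(-Rm[2,2])).round(2),"rz",round(y0-yaw,2),"gap",round(s["finger_gap"],1),"F",np.round(s["contact_force"],1),"-> d",d.round(1),"q",np.round(s["q"],2))
E
python3 - <<'E'
from h import *
a=cv2.imread("pics/a_scene.png")
cv2.imwrite("pics/z4.png",cv2.resize(a[0:150,40:200],None,fx=4,fy=4,interpolation=cv2.INTER_CUBIC))
go(560,54,240)
# vial cap tri
t=load("a","top");s=load("a","scene")
z3=lambda x,y:((x+.5)/5-.5+240,(y+.5)/5-.5+190)
print(tri(t,((131+.5)/5.5-.5+300,(340.5)/5.4-.5+180),s,z3(181,198)))
print(tri(t,((584+.5)/3-.5+70,(256.5)/3-.5+120),s,z3(188,52)))
E
```

```text
t 0.1 tcp [153.2 605.6 213.4] yaw 75.8 tilt 0.06 rz -14.2 gap 91.4 F [ 0.6 -0.  -0.3] -> d [-435.   529.7  -26.2] q [ 1.23  0.49  1.35  0.    1.3  -0.1 ]
(array([ 437.18486268, -137.12712011,   75.65922183]), np.float64(3.165306037502238))
(array([559.65822903,  54.71992559,  77.93166575]), np.float64(4.389161396602484))
```

View pics/z4.png

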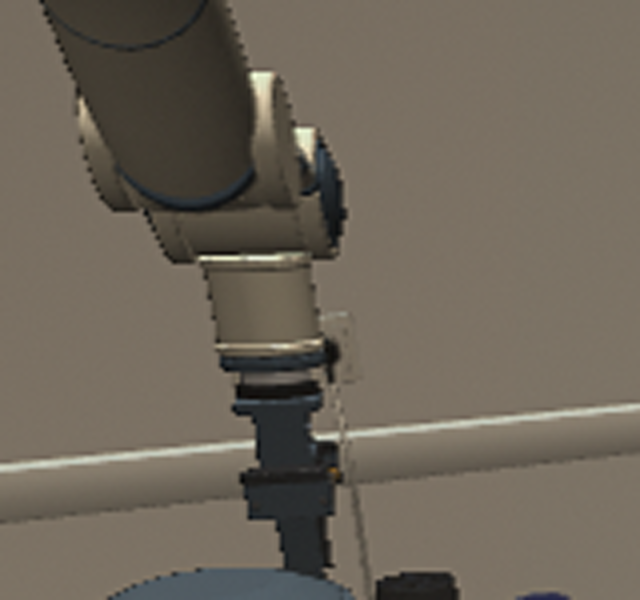

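jog_arm([
  {"rz": -8, "dz": -25, "fingers": -1},
  {"rz": -6.2, "dz": -15},
], force=10)

```text
invalid input
```

Every row probably needs all its keys. The zoom shows the gripper from one side, with the narrow side of its body facing the camera.

jog_arm([
  {"rx": 0, "ry": 0, "rz": -8, "dx": 0, "dy": 0, "dz": -25, "fingers": -1},
  {"rx": 0, "ry": 0, "rz": -6.2, "dx": 0, "dy": 0, "dz": -15, "fingers": -1},
], force=10)

```text
clock: 0.3
tcp_pos: [153.3, 605.9, 254.6]
tcp_rot: [2.215, 2.227, -0.0]
contact_force: [-0.1, 0.7, 0.5]
finger_gap: 91.3
```

```bash
python3 -c "
from h import *
go(560,54,240)"
```

```text
t 0.3 tcp [153.3 605.9 254.6] yaw 90.31 tilt 0.02 rz 0.31 gap 91.3 F [-0.1  0.7  0.5] -> d [-554.1  403.7   14.7] q [ 1.23  0.46  1.29 -0.    1.39 -0.35]
```

jog_arm([
  {"rx": 0, "ry": 0, "rz": 0.3, "dx": -39, "dy": 29, "dz": 0, "fingers": -0.3},
  {"rx": 0, "ry": 0, "rz": 0, "dx": -39, "dy": 29, "dz": 0, "fingers": -0.3},
  {"rx": 0, "ry": 0, "rz": 0, "dx": -39, "dy": 29, "dz": 0, "fingers": -0.3},
  {"rx": 0, "ry": 0, "rz": 0, "dx": -39, "dy": 29, "dz": 0, "fingers": -0.3},
  {"rx": 0, "ry": 0, "rz": 0, "dx": -39, "dy": 29, "dz": 0, "fingers": -0.3},
  {"rx": 0, "ry": 0, "rz": 0, "dx": -39, "dy": 29, "dz": 0, "fingers": -0.3},
  {"rx": 0, "ry": 0, "rz": 0, "dx": -39, "dy": 29, "dz": 0, "fingers": -0.3},
  {"rx": 0, "ry": 0, "rz": 0, "dx": -39, "dy": 29, "dz": 0, "fingers": -0.3},
  {"rx": 0, "ry": 0, "rz": 0, "dx": -39, "dy": 29, "dz": 0, "fingers": -0.3},
  {"rx": 0, "ry": 0, "rz": 0, "dx": -39, "dy": 29, "dz": 0, "fingers": -0.3},
  {"rx": 0, "ry": 0, "rz": 0, "dx": -39, "dy": 29, "dz": 0, "fingers": -0.3},
  {"rx": 0, "ry": 0, "rz": 0, "dx": -39, "dy": 29, "dz": 0, "fingers": -0.3},
])

```text
clock: 1.5
tcp_pos: [499.8, 134.3, 253.8]
tcp_rot: [-2.227, -2.215, 0.0]
contact_force: [0.0, 0.7, -0.5]
finger_gap: 59.8
```

```bash
python3 -c "
from h import *
go(560,54,150)"
```

```text
t 1.5 tcp [499.8 134.3 253.8] yaw 89.69 tilt 0.01 rz -0.31 gap 59.8 F [ 0.   0.7 -0.5] -> d [-80.   60.7 103.8] q [ 0.15  0.3   1.55  0.    1.29 -1.42]
```

jog_arm([
  {"rx": 0, "ry": 0, "rz": -0.3, "dx": -39, "dy": 30, "dz": 0, "fingers": -0.3},
  {"rx": 0, "ry": 0, "rz": 0, "dx": -40, "dy": 30, "dz": 10, "fingers": -0.3},
  {"rx": 0, "ry": 0, "rz": 0, "dx": 0, "dy": 0, "dz": 45, "fingers": -0.3},
  {"rx": 0, "ry": 0, "rz": 0, "dx": 0, "dy": 0, "dz": 45, "fingers": -0.3},
  {"rx": 0, "ry": 0, "rz": 0, "dx": 0, "dy": 0, "dz": 0, "fingers": -0.3},
  {"rx": 0, "ry": 0, "rz": 0, "dx": 0, "dy": 0, "dz": 0, "fingers": -0.3},
])

```text
clock: 2.1
tcp_pos: [558.1, 58.0, 154.6]
tcp_rot: [-2.221, -2.221, 0.002]
contact_force: [0.0, -0.3, 1.1]
finger_gap: 59.1
```

```bash
python3 -c "
from h import *
go(560,54,55)
o=snap('b')
a=o['scene']['image'][100:240,200:360,::-1]
b=o['top']['image'][150:260,200:330,::-1]
cv2.imwrite('pics/b1.png',np.hstack([cv2.resize(a,(400,350),interpolation=2),cv2.resize(b,(400,350),interpolation=2)]))
"
```

```text
t 2.1 tcp [558.1  58.  154.6] yaw 90.01 tilt 0.08 rz 0.01 gap 59.1 F [ 0.  -0.3  1.1] -> d [-4.   2.  99.6] q [-0.    0.47  1.58  0.    1.1  -1.57]
```

View pics/b1.png

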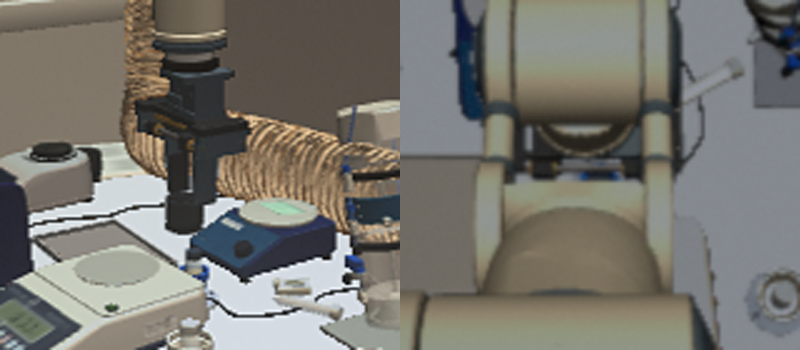

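```bash
python3 -c "
from h import *
s=load('b','scene');t=r.get_state()['tcp_pos']
def q(p): print(p,((proj(s,p)-[200,100])/.4).round())
q(t);q(t+[0,30,0]);q(t-[0,30,0]);q([560,54,80]);q(t+[0,89,79]);q(t+[0,-89,79]);q(t+[89,0,79]);q(t-[89,0,-79]);q([515,0,80]);q([515,-60,80]);q([515,-60,0])"
```

```text
[559.45751457  58.17571258 156.34139466] [[192. 196.]]
[559.45751457  88.17571258 156.34139466] [[181. 190.]]
[559.45751457  28.17571258 156.34139466] [[204. 202.]]
[560, 54, 80] [[195. 248.]]
[559.45751457 147.17571258 235.34139466] [[159. 125.]]
[559.45751457 -30.82428742 235.34139466] [[227. 156.]]
[648.45751457  58.17571258 235.34139466] [[247. 130.]]
[470.45751457  58.17571258 235.34139466] [[132. 150.]]
[515, 0, 80] [[187. 268.]]
[515, -60, 80] [[210. 284.]]
[515, -60, 0] [[211. 339.]]
```

jog_arm([
  {"rx": 0, "ry": 0, "rz": 0, "dx": -4, "dy": 0.5, "dz": 40, "fingers": -0.3},
  {"rx": 0, "ry": 0, "rz": 0, "dx": 0, "dy": 0, "dz": 30, "fingers": -0.3},
  {"rx": 0, "ry": 0, "rz": 0, "dx": 0, "dy": 0, "dz": 15, "fingers": -0.3},
  {"rx": 0, "ry": 0, "rz": 0, "dx": 0, "dy": 0, "dz": 14, "fingers": -0.3},
  {"rx": 0, "ry": 0, "rz": 0, "dx": 0, "dy": 0, "dz": 0, "fingers": -0.3},
  {"rx": 0, "ry": 0, "rz": 0, "dx": 0, "dy": 0, "dz": 0, "fingers": -0.3},
])

```text
clock: 2.8
tcp_pos: [559.9, 54.1, 56.8]
tcp_rot: [2.22, 2.221, 0.002]
contact_force: [0.1, -1.1, -0.7]
finger_gap: 59.2
```

```bash
python3 -c "
from h import *
go(560,54,55)
o=snap('c')
a=o['scene']['image'][140:220,230:330,::-1]
cv2.imwrite('pics/c1.png',cv2.resize(a,(700,560),interpolation=2))
"
```

```text
t 2.8 tcp [559.9  54.1  56.8] yaw 90.03 tilt 0.13 rz 0.03 gap 59.2 F [ 0.1 -1.1 -0.7] -> d [-0.1  0.1  1.8] q [-0.01  0.61  1.66 -0.    0.87 -1.58]
```

View pics/c1.png

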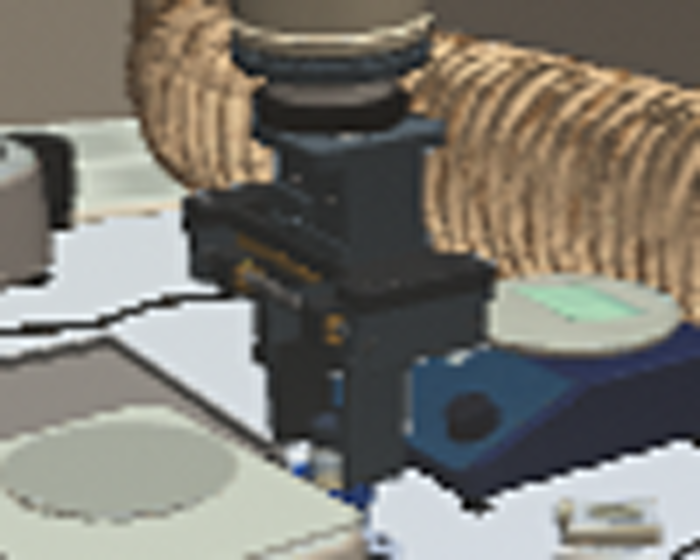

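The vial sits between the jaws, at about (325,440) in the zoom. Closing gently.

jog_arm([
  {"rx": 0, "ry": 0, "rz": 0, "dx": 0, "dy": 0, "dz": 1, "fingers": 0.2},
  {"rx": 0, "ry": 0, "rz": 0, "dx": 0, "dy": 0, "dz": 0, "fingers": 0.6},
  {"rx": 0, "ry": 0, "rz": 0, "dx": 0, "dy": 0, "dz": 0, "fingers": 0.7},
  {"rx": 0, "ry": 0, "rz": 0, "dx": 0, "dy": 0, "dz": 0, "fingers": 0.8},
  {"rx": 0, "ry": 0, "rz": 0, "dx": 0, "dy": 0, "dz": 0, "fingers": 0.8},
], force=12)

```text
clock: 3.4
tcp_pos: [558.8, 53.9, 54.1]
tcp_rot: [-2.221, -2.221, 0.0]
contact_force: [-0.5, -0.2, -0.5]
finger_gap: 22.9
```

```bash
python3 -c "
from h import *
go(560,54,55)
"
```

```text
t 3.4 tcp [558.8  53.9  54.1] yaw 90.0 tilt 0.0 rz 0.0 gap 22.9 F [-0.5 -0.2 -0.5] -> d [ 0.1  1.2 -0.9] q [-0.01  0.61  1.67  0.    0.87 -1.58]
```

jog_arm([
  {"rx": 0, "ry": 0, "rz": 0, "dx": 0, "dy": 0, "dz": -20, "fingers": 0.8},
  {"rx": 0, "ry": 0, "rz": 0, "dx": 0, "dy": 0, "dz": -40, "fingers": 0.8},
  {"rx": 0, "ry": 0, "rz": 0, "dx": 0, "dy": 0, "dz": -30, "fingers": 0.8},
  {"rx": 0, "ry": 0, "rz": 0, "dx": 20, "dy": 0, "dz": 0, "fingers": 0.8},
  {"rx": 0, "ry": 0, "rz": 0, "dx": 35, "dy": 1, "dz": 0, "fingers": 0.8},
  {"rx": 0, "ry": 0, "rz": 0, "dx": 45, "dy": 1, "dz": 0, "fingers": 0.8},
  {"rx": 0, "ry": 0, "rz": 0, "dx": 45, "dy": 1, "dz": 0, "fingers": 0.8},
  {"rx": 0, "ry": 0, "rz": 0, "dx": 45, "dy": 1, "dz": 0, "fingers": 0.8},
  {"rx": 0, "ry": 0, "rz": 0, "dx": 45, "dy": 1, "dz": 0, "fingers": 0.8},
  {"rx": 0, "ry": 0, "rz": 0, "dx": 35, "dy": 1, "dz": 0, "fingers": 0.8},
  {"rx": 0, "ry": 0, "rz": 0, "dx": 18, "dy": 1, "dz": 0, "fingers": 0.8},
  {"rx": 0, "ry": 0, "rz": 0, "dx": 0, "dy": 0, "dz": 0, "fingers": 0.8},
])

```text
clock: 4.6
tcp_pos: [565.5, 343.8, 143.8]
tcp_rot: [-2.219, -2.224, -0.0]
contact_force: [-0.1, -0.0, -0.6]
finger_gap: 22.7
```

```bash
python3 -c "
from h import *
go(566,342,33)
o=snap('d')
a=o['scene']['image'][100:240,180:340,::-1]
cv2.imwrite('pics/d1.png',cv2.resize(a,(680,595),interpolation=2))
"
```

```text
t 4.6 tcp [565.5 343.8 143.8] yaw 90.13 tilt 0.01 rz 0.13 gap 22.7 F [-0.1 -0.  -0.6] -> d [ -1.9   0.5 110.8] q [ 0.46  0.61  1.33  0.    1.2  -1.12]
```

View pics/d1.png

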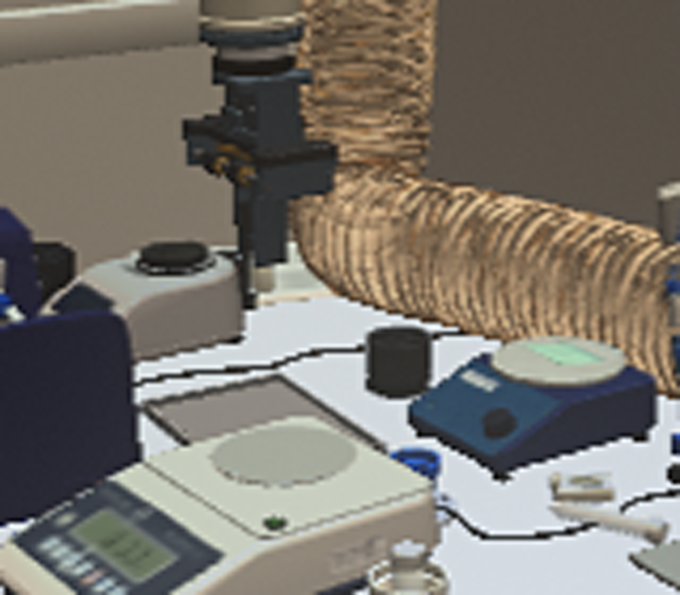

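jog_arm([
  {"rx": 0, "ry": 0, "rz": 0, "dx": -1, "dy": 0, "dz": 40, "fingers": 0.8},
  {"rx": 0, "ry": 0, "rz": 0, "dx": 0, "dy": 0, "dz": 40, "fingers": 0.8},
  {"rx": 0, "ry": 0, "rz": 0, "dx": 0, "dy": 0, "dz": 20, "fingers": 0.8},
  {"rx": 0, "ry": 0, "rz": 0, "dx": 0, "dy": 0, "dz": 6, "fingers": 0.8},
  {"rx": 0, "ry": 0, "rz": 0, "dx": 0, "dy": 0, "dz": 0, "fingers": 0.8},
  {"rx": 0, "ry": 0, "rz": 0, "dx": 0, "dy": 0, "dz": 0, "fingers": 0.8},
])

```text
clock: 5.3
tcp_pos: [566.7, 340.6, 39.5]
tcp_rot: [2.222, 2.22, 0.002]
contact_force: [0.0, 0.1, 0.4]
finger_gap: 22.5
```

```bash
python3 -c "
from h import *
go(566,342,33);go(566,342,33)
"
```

```text
t 5.3 tcp [566.7 340.6  39.5] yaw 89.97 tilt 0.1 rz -0.03 gap 22.5 F [0.  0.1 0.4] -> d [ 1.4 -0.7  6.5] q [ 0.45  0.73  1.41 -0.    0.99 -1.12]
t 5.3 tcp [566.7 340.6  39.5] yaw 89.97 tilt 0.1 rz -0.03 gap 22.5 F [0.  0.1 0.4] -> d [ 1.4 -0.7  6.5] q [ 0.45  0.73  1.41 -0.    0.99 -1.12]
```

jog_arm([
  {"rx": 0, "ry": 0, "rz": 0, "dx": 0, "dy": 0, "dz": 2, "fingers": 0.8},
  {"rx": 0, "ry": 0, "rz": 0, "dx": 0, "dy": 0, "dz": 1.5, "fingers": 0.8},
  {"rx": 0, "ry": 0, "rz": 0, "dx": 0, "dy": 0, "dz": 0, "fingers": 0.8},
])

```text
clock: 5.6
tcp_pos: [565.9, 341.0, 35.0]
tcp_rot: [2.221, 2.222, 0.001]
contact_force: [0.2, 0.2, -0.8]
finger_gap: 22.6
```

jog_arm([
  {"rx": 0, "ry": 0, "rz": 0, "dx": 0, "dy": 0, "dz": 1, "fingers": 0.8},
  {"rx": 0, "ry": 0, "rz": 0, "dx": 0, "dy": 0, "dz": 0, "fingers": 0.8},
])

```text
clock: 5.8
tcp_pos: [565.7, 340.9, 33.6]
tcp_rot: [-2.221, -2.222, 0.0]
contact_force: [0.3, 0.1, -0.6]
finger_gap: 22.2
```

jog_arm([
  {"rx": 0, "ry": 0, "rz": 0, "dx": 0, "dy": 0, "dz": 1, "fingers": 0.8},
  {"rx": 0, "ry": 0, "rz": 0, "dx": 0, "dy": 0, "dz": 0, "fingers": 0.8},
])

```text
clock: 6.0
tcp_pos: [565.7, 340.9, 32.5]
tcp_rot: [-2.221, -2.221, 0.0]
contact_force: [-0.1, 0.2, -0.3]
finger_gap: 22.5
```

jog_arm([
  {"rx": 0, "ry": 0, "rz": 0, "dx": 0, "dy": 0, "dz": 1, "fingers": 0.8},
  {"rx": 0, "ry": 0, "rz": 0, "dx": 0, "dy": 0, "dz": 0, "fingers": 0.8},
])

```text
clock: 6.2
tcp_pos: [566.0, 340.8, 31.9]
tcp_rot: [2.221, 2.221, 0.0]
contact_force: [-1.1, -1.5, 5.1]
finger_gap: 22.6
```

jog_arm([
  {"rx": 0, "ry": 0, "rz": 0, "dx": 0, "dy": 0, "dz": 1, "fingers": 0.8},
  {"rx": 0, "ry": 0, "rz": 0, "dx": 0, "dy": 0, "dz": 0, "fingers": 0.8},
])

```text
clock: 6.4
tcp_pos: [566.2, 340.8, 31.5]
tcp_rot: [2.221, 2.221, 0.001]
contact_force: [-0.9, -3.3, 11.2]
finger_gap: 22.1
```

jog_arm([
  {"rx": 0, "ry": 0, "rz": 0, "dx": 0, "dy": 0, "dz": -1, "fingers": 0.8},
  {"rx": 0, "ry": 0, "rz": 0, "dx": 0, "dy": 0, "dz": 0, "fingers": 0.4},
  {"rx": 0, "ry": 0, "rz": 0, "dx": 0, "dy": 0, "dz": 0, "fingers": 0.2},
  {"rx": 0, "ry": 0, "rz": 0, "dx": 0, "dy": 0, "dz": 0, "fingers": 0},
  {"rx": 0, "ry": 0, "rz": 0, "dx": 0, "dy": 0, "dz": 0, "fingers": -0.1},
  {"rx": 0, "ry": 0, "rz": 0, "dx": 0, "dy": 0, "dz": -10, "fingers": -0.1},
  {"rx": 0, "ry": 0, "rz": 0, "dx": 0, "dy": 0, "dz": -30, "fingers": -0.1},
  {"rx": 0, "ry": 0, "rz": 0, "dx": 0, "dy": 0, "dz": -40, "fingers": -0.1},
  {"rx": 0, "ry": 0, "rz": 0, "dx": 0, "dy": 0, "dz": -40, "fingers": -0.1},
  {"rx": 0, "ry": 0, "rz": 0, "dx": 0, "dy": 0, "dz": 0, "fingers": -0.1},
])

```text
clock: 7.4
tcp_pos: [568.4, 342.2, 158.1]
tcp_rot: [2.219, 2.219, 0.014]
contact_force: [1.1, 0.8, -1.2]
finger_gap: 50.2
```

```bash
python3 -c "
from h import *
go(438,-138,150)
o=snap('e')
a=o['scene']['image'][100:240,180:340,::-1]
cv2.imwrite('pics/e1.png',cv2.resize(a,(680,595),interpolation=2))
"
```

```text
t 7.4 tcp [568.4 342.2 158.1] yaw 90.01 tilt 0.53 rz 0.01 gap 50.2 F [ 1.1  0.8 -1.2] -> d [-480.3 -130.5    5.1] q [ 0.45  0.6   1.32 -0.    1.22 -1.12]
```

View pics/e1.png

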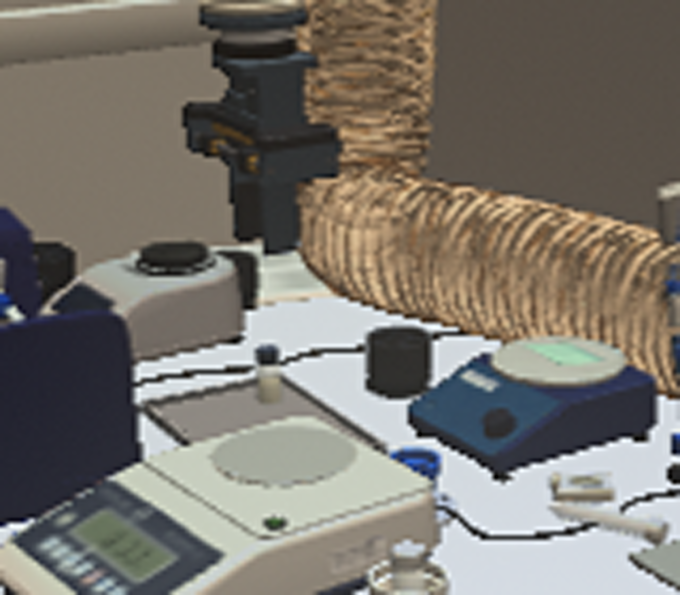

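jog_arm([
  {"rx": 0, "ry": 0, "rz": 0, "dx": -30, "dy": -8, "dz": 0, "fingers": -0.1},
  {"rx": 0, "ry": 0, "rz": 0, "dx": -42, "dy": -11, "dz": 0, "fingers": -0.1},
  {"rx": 0, "ry": 0, "rz": 0, "dx": -42, "dy": -11, "dz": 0, "fingers": -0.1},
  {"rx": 0, "ry": 0, "rz": 0, "dx": -42, "dy": -12, "dz": 0, "fingers": -0.1},
  {"rx": 0, "ry": 0, "rz": 0, "dx": -42, "dy": -12, "dz": 0, "fingers": -0.1},
  {"rx": 0, "ry": 0, "rz": 0, "dx": -42, "dy": -12, "dz": 0, "fingers": -0.1},
  {"rx": 0, "ry": 0, "rz": 0, "dx": -42, "dy": -12, "dz": 0, "fingers": -0.1},
  {"rx": 0, "ry": 0, "rz": 0, "dx": -42, "dy": -12, "dz": 0, "fingers": -0.1},
  {"rx": 0, "ry": 0, "rz": 0, "dx": -42, "dy": -12, "dz": 0, "fingers": -0.1},
  {"rx": 0, "ry": 0, "rz": 0, "dx": -42, "dy": -12, "dz": 0, "fingers": -0.1},
  {"rx": 0, "ry": 0, "rz": 0, "dx": -40, "dy": -10, "dz": 0, "fingers": -0.1},
  {"rx": 0, "ry": 0, "rz": 0, "dx": -31, "dy": -5, "dz": 0, "fingers": -0.1},
])

```text
clock: 8.7
tcp_pos: [435.1, -139.8, 150.9]
tcp_rot: [-2.221, -2.219, 0.001]
contact_force: [0.9, -0.6, -0.1]
finger_gap: 50.4
```

jog_arm([
  {"rx": 0, "ry": 0, "rz": 0, "dx": 0, "dy": 0, "dz": 0, "fingers": -0.1},
  {"rx": 0, "ry": 0, "rz": 0, "dx": 0, "dy": 0, "dz": 0, "fingers": -0.1},
  {"rx": 0, "ry": 0, "rz": 0, "dx": 0, "dy": 0, "dz": 0, "fingers": -0.1},
])

```text
clock: 9.0
tcp_pos: [436.5, -137.3, 151.2]
tcp_rot: [-2.22, -2.221, 0.0]
contact_force: [0.7, 0.8, -0.5]
finger_gap: 50.2
```

```bash
python3 -c "
from h import *
o=snap('f')
go(437,-138,61)
a=o['scene']['image'][140:280,200:360,::-1]
cv2.imwrite('pics/f1.png',cv2.resize(a,(680,595),interpolation=2))
"
```

```text
t 9.1 tcp [ 436.7 -137.1  151.4] yaw 90.08 tilt 0.04 rz 0.08 gap 50.2 F [-0.3 -0.4 -0.4] -> d [-0.9  0.3 90.4] q [-0.43  0.35  1.82  0.    0.97 -2.01]
```

View pics/f1.png

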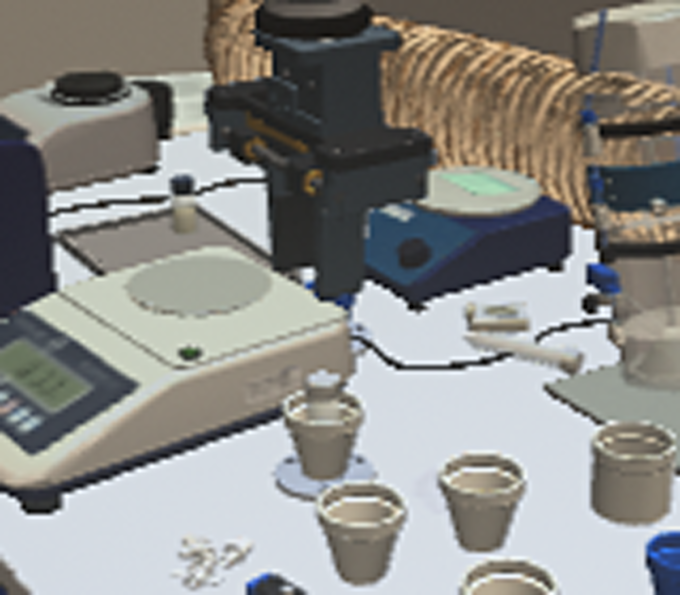

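jog_arm([
  {"rx": 0, "ry": 0, "rz": 0, "dx": -0.5, "dy": 0.5, "dz": 35, "fingers": -0.1},
  {"rx": 0, "ry": 0, "rz": 0, "dx": 0, "dy": 0, "dz": 30, "fingers": -0.1},
  {"rx": 0, "ry": 0, "rz": 0, "dx": 0, "dy": 0, "dz": 14, "fingers": -0.1},
  {"rx": 0, "ry": 0, "rz": 0, "dx": 0, "dy": 0, "dz": 10, "fingers": -0.1},
  {"rx": 0, "ry": 0, "rz": 0, "dx": 0, "dy": 0, "dz": 0, "fingers": -0.1},
  {"rx": 0, "ry": 0, "rz": 0, "dx": 0, "dy": 0, "dz": 0, "fingers": 0.3},
  {"rx": 0, "ry": 0, "rz": 0, "dx": 0, "dy": 0, "dz": 0, "fingers": 0.6},
  {"rx": 0, "ry": 0, "rz": 0, "dx": 0, "dy": 0, "dz": 0, "fingers": 0.8},
  {"rx": 0, "ry": 0, "rz": 0, "dx": 0, "dy": 0, "dz": 0, "fingers": 0.8},
  {"rx": 0, "ry": 0, "rz": 0, "dx": 0, "dy": 0, "dz": 0, "fingers": 0.8},
])

```text
clock: 10.1
tcp_pos: [437.6, -138.8, 63.0]
tcp_rot: [2.221, 2.221, 0.0]
contact_force: [-0.1, -0.6, 5.7]
finger_gap: 21.9
```

```bash
python3 -c "
from h import *
go(486,342,145)
"
```

```text
t 10.1 tcp [ 437.6 -138.8   63. ] yaw 90.0 tilt 0.05 rz 0.0 gap 21.9 F [-0.1 -0.6  5.7] -> d [480.8  48.5 -82.1] q [-0.44  0.5   1.91 -0.    0.73 -2.01]
```

jog_arm([
  {"rx": 0, "ry": 0, "rz": 0, "dx": 0, "dy": 0, "dz": -10, "fingers": 0.8},
  {"rx": 0, "ry": 0, "rz": 0, "dx": 0, "dy": 0, "dz": -30, "fingers": 0.8},
  {"rx": 0, "ry": 0, "rz": 0, "dx": 0, "dy": 0, "dz": -40, "fingers": 0.8},
  {"rx": 0, "ry": 0, "rz": 0, "dx": 0, "dy": 0, "dz": -20, "fingers": 0.8},
  {"rx": 0, "ry": 0, "rz": 0, "dx": 0, "dy": 0, "dz": 0, "fingers": 0.8},
])

```text
clock: 10.6
tcp_pos: [438.6, -139.2, 165.7]
tcp_rot: [2.218, 2.218, 0.003]
contact_force: [-0.9, -0.8, -0.5]
finger_gap: 22.3
```

```bash
python3 -c "
from h import *
o=snap('g')
go(486,342,160)
a=o['scene']['image'][140:280,200:360,::-1]
cv2.imwrite('pics/g1.png',cv2.resize(a,(680,595),interpolation=2))
"
```

```text
t 10.7 tcp [ 437.3 -138.6  163. ] yaw 90.0 tilt 0.05 rz 0.0 gap 21.8 F [ 0.2 -0.6  0.4] -> d [480.6  48.8   2.9] q [-0.44  0.33  1.81 -0.    1.   -2.01]
```

View pics/g1.png

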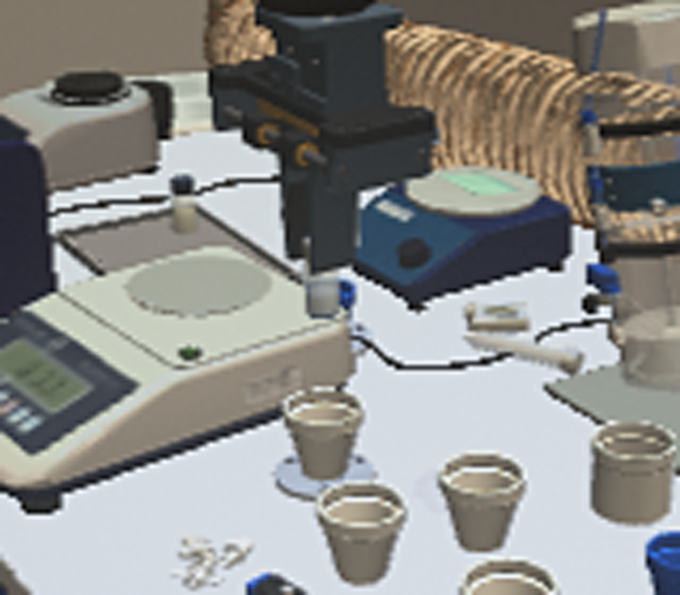

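jog_arm([
  {"rx": 0, "ry": 0, "rz": 0, "dx": 25, "dy": 3, "dz": 0, "fingers": 0.8},
  {"rx": 0, "ry": 0, "rz": 0, "dx": 40, "dy": 4, "dz": 0, "fingers": 0.8},
  {"rx": 0, "ry": 0, "rz": 0, "dx": 44, "dy": 4, "dz": 0, "fingers": 0.8},
  {"rx": 0, "ry": 0, "rz": 0, "dx": 44, "dy": 4, "dz": 0, "fingers": 0.8},
  {"rx": 0, "ry": 0, "rz": 0, "dx": 44, "dy": 4, "dz": 0, "fingers": 0.8},
  {"rx": 0, "ry": 0, "rz": 0, "dx": 44, "dy": 5, "dz": 0, "fingers": 0.8},
  {"rx": 0, "ry": 0, "rz": 0, "dx": 44, "dy": 5, "dz": 0, "fingers": 0.8},
  {"rx": 0, "ry": 0, "rz": 0, "dx": 44, "dy": 5, "dz": 0, "fingers": 0.8},
  {"rx": 0, "ry": 0, "rz": 0, "dx": 44, "dy": 5, "dz": 0, "fingers": 0.8},
  {"rx": 0, "ry": 0, "rz": 0, "dx": 44, "dy": 4, "dz": 0, "fingers": 0.8},
  {"rx": 0, "ry": 0, "rz": 0, "dx": 40, "dy": 4, "dz": 0, "fingers": 0.8},
  {"rx": 0, "ry": 0, "rz": 0, "dx": 22, "dy": 2, "dz": 0, "fingers": 0.8},
])

```text
clock: 11.9
tcp_pos: [485.5, 343.0, 161.0]
tcp_rot: [-2.219, -2.223, 0.003]
contact_force: [-0.1, 0.1, -0.7]
finger_gap: 22.2
```

jog_arm([
  {"rx": 0, "ry": 0, "rz": 0, "dx": 0, "dy": 0, "dz": 15, "fingers": 0.8},
  {"rx": 0, "ry": 0, "rz": 0, "dx": 0, "dy": 0, "dz": 40, "fingers": 0.8},
  {"rx": 0, "ry": 0, "rz": 0, "dx": 0, "dy": 0, "dz": 40, "fingers": 0.8},
  {"rx": 0, "ry": 0, "rz": 0, "dx": 0, "dy": 0, "dz": 20, "fingers": 0.8},
  {"rx": 0, "ry": 0, "rz": 0, "dx": 0, "dy": 0, "dz": 4, "fingers": 0.8},
  {"rx": 0, "ry": 0, "rz": 0, "dx": 0, "dy": 0, "dz": 0, "fingers": 0.8},
  {"rx": 0, "ry": 0, "rz": 0, "dx": 0, "dy": 0, "dz": 0, "fingers": 0.8},
])

```text
clock: 12.6
tcp_pos: [486.1, 340.3, 43.4]
tcp_rot: [-2.221, -2.221, 0.001]
contact_force: [-0.3, -0.5, 0.0]
finger_gap: 21.8
```

jog_arm([
  {"rx": 0, "ry": 0, "rz": 0, "dx": 0, "dy": 0, "dz": 1, "fingers": 0.8},
  {"rx": 0, "ry": 0, "rz": 0, "dx": 0, "dy": 0, "dz": 0, "fingers": 0.8},
])

```text
clock: 12.8
tcp_pos: [486.4, 340.5, 42.9]
tcp_rot: [2.221, 2.221, 0.001]
contact_force: [0.6, 0.5, -1.1]
finger_gap: 22.1
```

jog_arm([
  {"rx": 0, "ry": 0, "rz": 0, "dx": 0, "dy": 0, "dz": 1, "fingers": 0.8},
  {"rx": 0, "ry": 0, "rz": 0, "dx": 0, "dy": 0, "dz": 0, "fingers": 0.8},
])

```text
clock: 13.0
tcp_pos: [486.3, 340.4, 41.7]
tcp_rot: [2.221, 2.222, 0.0]
contact_force: [-0.6, 0.6, -0.4]
finger_gap: 22.1
```

jog_arm([
  {"rx": 0, "ry": 0, "rz": 0, "dx": 0, "dy": 0, "dz": 1, "fingers": 0.8},
  {"rx": 0, "ry": 0, "rz": 0, "dx": 0, "dy": 0, "dz": 0, "fingers": 0.8},
])

```text
clock: 13.2
tcp_pos: [486.2, 340.4, 40.5]
tcp_rot: [-2.221, -2.221, 0.0]
contact_force: [-0.4, -0.5, -0.2]
finger_gap: 22.1
```

jog_arm([
  {"rx": 0, "ry": 0, "rz": 0, "dx": 0, "dy": 0, "dz": 1, "fingers": 0.8},
  {"rx": 0, "ry": 0, "rz": 0, "dx": 0, "dy": 0, "dz": 0, "fingers": 0.8},
])

```text
clock: 13.4
tcp_pos: [486.6, 340.4, 40.1]
tcp_rot: [2.221, 2.221, 0.001]
contact_force: [-0.4, -2.5, 8.4]
finger_gap: 22.1
```

jog_arm([
  {"rx": 0, "ry": 0, "rz": 0, "dx": 0, "dy": 0, "dz": -0.7, "fingers": 0.8},
  {"rx": 0, "ry": 0, "rz": 0, "dx": 0, "dy": 0, "dz": 0, "fingers": 0.4},
  {"rx": 0, "ry": 0, "rz": 0, "dx": 0, "dy": 0, "dz": 0, "fingers": 0.2},
  {"rx": 0, "ry": 0, "rz": 0, "dx": 0, "dy": 0, "dz": 0, "fingers": 0},
  {"rx": 0, "ry": 0, "rz": 0, "dx": 0, "dy": 0, "dz": 0, "fingers": -0.1},
  {"rx": 0, "ry": 0, "rz": 0, "dx": 0, "dy": 0, "dz": -10, "fingers": -0.1},
  {"rx": 0, "ry": 0, "rz": 0, "dx": 0, "dy": 0, "dz": -30, "fingers": -0.1},
  {"rx": 0, "ry": 0, "rz": 0, "dx": 0, "dy": 0, "dz": -40, "fingers": -0.1},
  {"rx": 0, "ry": 0, "rz": 0, "dx": 0, "dy": 0, "dz": -40, "fingers": -0.6},
  {"rx": 0, "ry": 0, "rz": 0, "dx": 0, "dy": 0, "dz": 0, "fingers": -0.6},
])

```text
clock: 14.4
tcp_pos: [488.7, 341.8, 166.3]
tcp_rot: [2.22, 2.22, 0.013]
contact_force: [1.0, -0.5, -0.8]
finger_gap: 63.1
```

```bash
python3 -c "
from h import *
o=snap('i')
go(483,-268,160)
a=o['scene']['image'][150:310,200:400,::-1]
cv2.imwrite('pics/i1.png',cv2.resize(a,(750,600),interpolation=2))
b=o['top']['image'][180:290,300:440,::-1]
cv2.imwrite('pics/i2.png',cv2.resize(b,(770,594),interpolation=2))
"
```

```text
t 14.5 tcp [486.7 340.6 161.8] yaw 90.0 tilt 0.14 rz 0.0 gap 70.8 F [-0.6  0.2 -0.9] -> d [-608.6   -3.7    1. ] q [ 0.51  0.5   1.49  0.    1.15 -1.06]
```

View pics/i1.png

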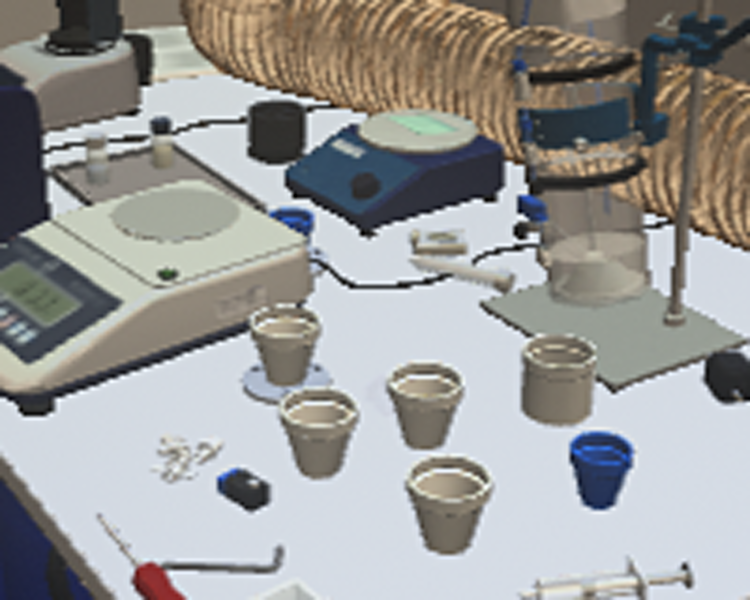

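View pics/i2.png

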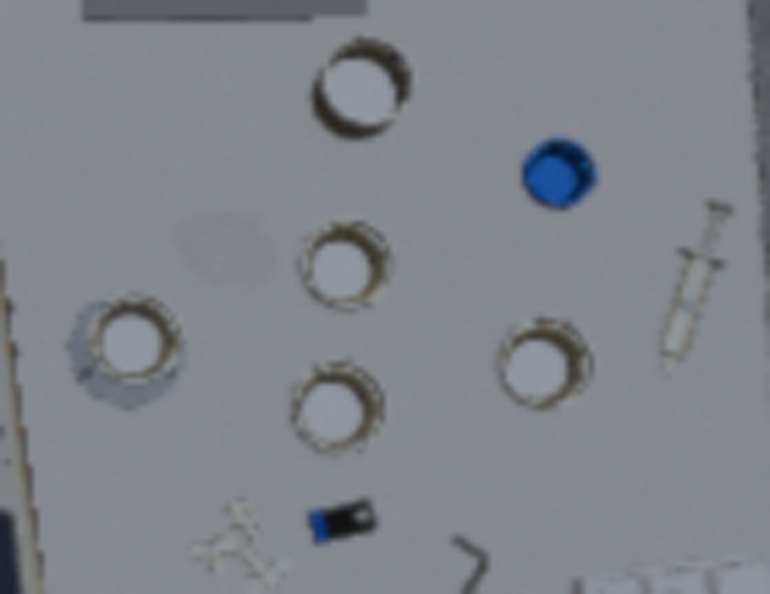

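jog_arm([
  {"rx": 0, "ry": 0, "rz": 0, "dx": -48, "dy": -7, "dz": 0, "fingers": -1},
  {"rx": 0, "ry": 0, "rz": 0, "dx": -48, "dy": -7, "dz": 0, "fingers": -1},
  {"rx": 0, "ry": 0, "rz": 0, "dx": -48, "dy": -7, "dz": 0, "fingers": -1},
  {"rx": 0, "ry": 0, "rz": 0, "dx": -48, "dy": -7, "dz": 0, "fingers": -1},
  {"rx": 0, "ry": 0, "rz": 0, "dx": -48, "dy": -7, "dz": 0, "fingers": -1},
  {"rx": 0, "ry": 0, "rz": 0, "dx": -48, "dy": -7, "dz": 0, "fingers": -1},
  {"rx": 0, "ry": 0, "rz": 0, "dx": -48, "dy": -7, "dz": 0, "fingers": -1},
  {"rx": 0, "ry": 0, "rz": 0, "dx": -48, "dy": -7, "dz": 0, "fingers": -1},
  {"rx": 0, "ry": 0, "rz": 0, "dx": -48, "dy": -7, "dz": 0, "fingers": -1},
  {"rx": 0, "ry": 0, "rz": 0, "dx": -48, "dy": -7, "dz": 0, "fingers": -1},
  {"rx": 0, "ry": 0, "rz": 0, "dx": -48, "dy": -7, "dz": 0, "fingers": -1},
  {"rx": 0, "ry": 0, "rz": 0, "dx": -48, "dy": -7, "dz": 0, "fingers": -1},
])

```text
clock: 15.7
tcp_pos: [400.9, -237.1, 159.6]
tcp_rot: [-2.22, -2.22, 0.0]
contact_force: [0.9, 0.9, 0.1]
finger_gap: 91.2
```

jog_arm([
  {"rx": 0, "ry": 0, "rz": 0, "dx": -25, "dy": -6, "dz": 0, "fingers": -1},
  {"rx": 0, "ry": 0, "rz": 0, "dx": 0, "dy": 0, "dz": 0, "fingers": -1},
  {"rx": 0, "ry": 0, "rz": 0, "dx": 0, "dy": 0, "dz": 0, "fingers": -1},
])

```text
clock: 16.0
tcp_pos: [395.5, -260.3, 159.5]
tcp_rot: [-2.222, -2.218, -0.0]
contact_force: [-0.5, -0.1, -0.4]
finger_gap: 91.4
```

```bash
python3 -c "
from h import *
go(395.5,-260.5,36)
o=snap('j')
a=o['scene']['image'][150:310,200:400,::-1]
cv2.imwrite('pics/j1.png',cv2.resize(a,(750,600),interpolation=2))
"
```

```text
t 16.0 tcp [ 395.5 -260.3  159.5] yaw 89.92 tilt 0.12 rz -0.08 gap 91.4 F [-0.5 -0.1 -0.4] -> d [ -0.4   0.2 123.5] q [-0.71  0.35  1.78  0.    1.01 -2.28]
```

View pics/j1.png

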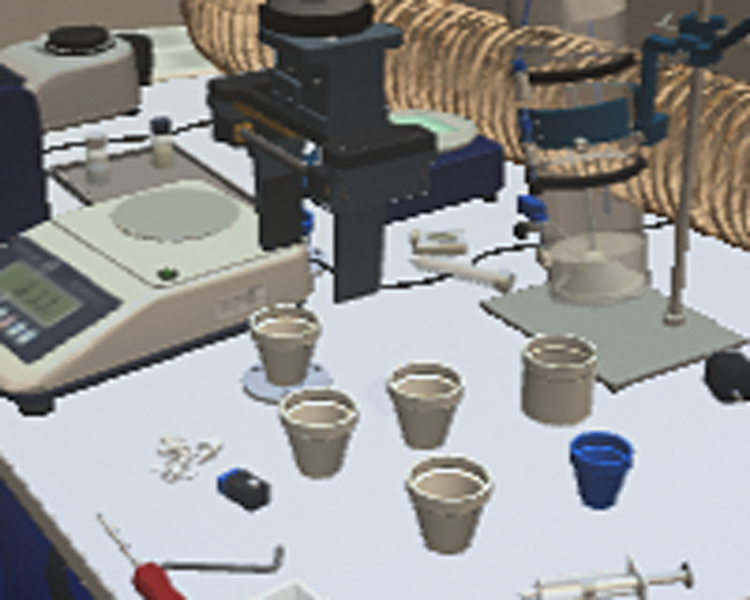

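jog_arm([
  {"rx": 0, "ry": 0, "rz": 0, "dx": 0, "dy": 0, "dz": 40, "fingers": -1},
  {"rx": 0, "ry": 0, "rz": 0, "dx": 0, "dy": 0, "dz": 40, "fingers": -1},
  {"rx": 0, "ry": 0, "rz": 0, "dx": 0, "dy": 0, "dz": 28, "fingers": -1},
  {"rx": 0, "ry": 0, "rz": 0, "dx": 0, "dy": 0, "dz": 15, "fingers": -1},
  {"rx": 0, "ry": 0, "rz": 0, "dx": 0, "dy": 0, "dz": 0, "fingers": -0.8},
  {"rx": 0, "ry": 0, "rz": 0, "dx": 0, "dy": 0, "dz": 0, "fingers": -0.5},
  {"rx": 0, "ry": 0, "rz": 0, "dx": 0, "dy": 0, "dz": 0, "fingers": -0.2},
  {"rx": 0, "ry": 0, "rz": 0, "dx": 0, "dy": 0, "dz": 0, "fingers": 0},
  {"rx": 0, "ry": 0, "rz": 0, "dx": 0, "dy": 0, "dz": 0, "fingers": 0},
  {"rx": 0, "ry": 0, "rz": 0, "dx": 0, "dy": 0, "dz": 0, "fingers": 0},
], force=15)

```text
clock: 17.1
tcp_pos: [396.7, -261.0, 38.0]
tcp_rot: [2.22, 2.22, 0.0]
contact_force: [-0.1, 1.6, 9.0]
finger_gap: 56.7
```

```bash
python3 -c "
from h import *
go(438.5,-141,175)
"
```

```text
t 17.1 tcp [ 396.7 -261.    38. ] yaw 90.0 tilt 0.08 rz -0.0 gap 56.7 F [-0.1  1.6  9. ] -> d [ 119.8   41.9 -137.1] q [-0.71  0.56  1.89  0.    0.69 -2.28]
```

jog_arm([
  {"rx": 0, "ry": 0, "rz": 0, "dx": 0, "dy": 0, "dz": -15, "fingers": 0},
  {"rx": 0, "ry": 0, "rz": 0, "dx": 0, "dy": 0, "dz": -40, "fingers": 0},
  {"rx": 0, "ry": 0, "rz": 0, "dx": 0, "dy": 0, "dz": -40, "fingers": 0},
  {"rx": 0, "ry": 0, "rz": 0, "dx": 15, "dy": 5, "dz": -15, "fingers": 0},
  {"rx": 0, "ry": 0, "rz": 0, "dx": 35, "dy": 12, "dz": 0, "fingers": 0},
  {"rx": 0, "ry": 0, "rz": 0, "dx": 40, "dy": 14, "dz": 0, "fingers": 0},
  {"rx": 0, "ry": 0, "rz": 0, "dx": 30, "dy": 11, "dz": 0, "fingers": 0},
  {"rx": 0, "ry": 0, "rz": 0, "dx": 0, "dy": 0, "dz": 0, "fingers": 0},
  {"rx": 0, "ry": 0, "rz": 0, "dx": 0, "dy": 0, "dz": 0, "fingers": 0},
])

```text
clock: 18.0
tcp_pos: [438.3, -140.2, 147.5]
tcp_rot: [2.219, 2.223, -0.0]
contact_force: [-0.6, 0.4, -1.1]
finger_gap: 56.9
```

```bash
python3 -c "
from h import *
go(438.5,-141,63)
o=snap('k')
a=o['scene']['image'][150:280,220:360,::-1]
cv2.imwrite('pics/k1.png',cv2.resize(a,(640,595),interpolation=2))
print(proj(o['scene'],[[438.5,-141,58]])-[220,150])
"
```

```text
t 18.0 tcp [ 438.3 -140.2  147.5] yaw 90.1 tilt 0.02 rz 0.1 gap 56.9 F [-0.6  0.4 -1.1] -> d [-0.7  0.2 84.5] q [-0.44  0.36  1.82 -0.    0.96 -2.01]
[[56.41301068 84.97811111]]
```

View pics/k1.png

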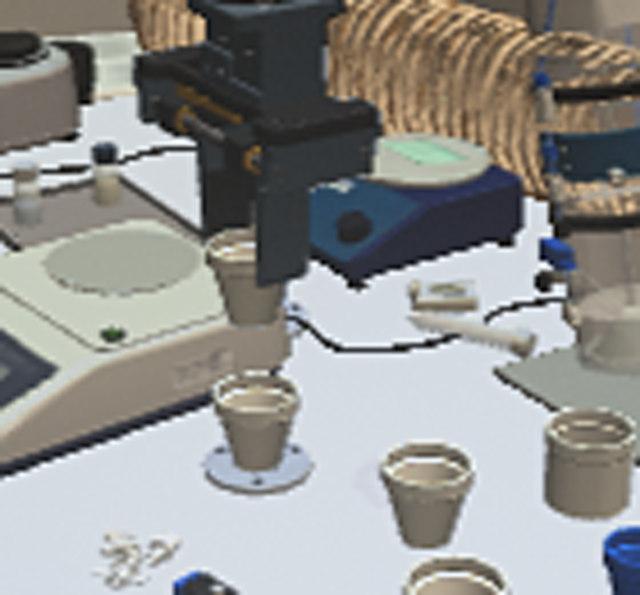

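jog_arm([
  {"rx": 0, "ry": 0, "rz": 0, "dx": -0.5, "dy": 0, "dz": 30, "fingers": 0},
  {"rx": 0, "ry": 0, "rz": 0, "dx": 0, "dy": 0, "dz": 20, "fingers": 0},
  {"rx": 0, "ry": 0, "rz": 0, "dx": 0, "dy": 0, "dz": 10, "fingers": 0},
  {"rx": 0, "ry": 0, "rz": 0, "dx": 0, "dy": 0, "dz": 8, "fingers": 0},
  {"rx": 0, "ry": 0, "rz": 0, "dx": 0, "dy": 0, "dz": 5, "fingers": 0},
  {"rx": 0, "ry": 0, "rz": 0, "dx": 0, "dy": 0, "dz": 3, "fingers": 0},
  {"rx": 0, "ry": 0, "rz": 0, "dx": 0, "dy": 0, "dz": 3, "fingers": 0},
  {"rx": 0, "ry": 0, "rz": 0, "dx": 0, "dy": 0, "dz": 0, "fingers": 0},
])

```text
clock: 18.9
tcp_pos: [438.4, -141.2, 68.4]
tcp_rot: [2.221, 2.221, 0.0]
contact_force: [0.9, 0.0, -1.0]
finger_gap: 56.9
```

jog_arm([
  {"rx": 0, "ry": 0, "rz": 0, "dx": 0, "dy": 0, "dz": 2, "fingers": 0},
  {"rx": 0, "ry": 0, "rz": 0, "dx": 0, "dy": 0, "dz": 0, "fingers": 0},
])

```text
clock: 19.1
tcp_pos: [438.6, -141.2, 66.4]
tcp_rot: [2.221, 2.221, 0.0]
contact_force: [1.8, -0.8, -0.1]
finger_gap: 57.0
```

jog_arm([
  {"rx": 0, "ry": 0, "rz": 0, "dx": 0, "dy": 0, "dz": 1.5, "fingers": 0},
  {"rx": 0, "ry": 0, "rz": 0, "dx": 0, "dy": 0, "dz": 0, "fingers": 0},
])

```text
clock: 19.3
tcp_pos: [438.9, -141.5, 65.0]
tcp_rot: [2.22, 2.221, 0.001]
contact_force: [2.5, -1.9, 1.9]
finger_gap: 56.8
```

jog_arm([
  {"rx": 0, "ry": 0, "rz": 0, "dx": 0, "dy": 0, "dz": 1, "fingers": 0},
  {"rx": 0, "ry": 0, "rz": 0, "dx": 0, "dy": 0, "dz": 0, "fingers": 0},
])

```text
clock: 19.5
tcp_pos: [439.1, -141.6, 64.1]
tcp_rot: [2.22, 2.22, 0.001]
contact_force: [3.2, -2.4, 8.0]
finger_gap: 57.0
```

jog_arm([
  {"rx": 0, "ry": 0, "rz": 0, "dx": 0, "dy": 0, "dz": 1, "fingers": 0},
  {"rx": 0, "ry": 0, "rz": 0, "dx": 0, "dy": 0, "dz": 0, "fingers": 0},
])

```text
clock: 19.7
tcp_pos: [439.2, -141.8, 63.4]
tcp_rot: [2.22, 2.22, 0.001]
contact_force: [1.2, -3.8, 15.6]
finger_gap: 56.9
```

jog_arm([
  {"rx": 0, "ry": 0, "rz": 0, "dx": 0, "dy": 0, "dz": 0, "fingers": -0.3},
  {"rx": 0, "ry": 0, "rz": 0, "dx": 0, "dy": 0, "dz": 0, "fingers": -0.5},
  {"rx": 0, "ry": 0, "rz": 0, "dx": 0, "dy": 0, "dz": 0, "fingers": -0.5},
  {"rx": 0, "ry": 0, "rz": 0, "dx": 0, "dy": 0, "dz": -10, "fingers": -0.5},
  {"rx": 0, "ry": 0, "rz": 0, "dx": 0, "dy": 0, "dz": -30, "fingers": -0.5},
  {"rx": 0, "ry": 0, "rz": 0, "dx": 0, "dy": 0, "dz": -50, "fingers": -0.5},
  {"rx": 0, "ry": 0, "rz": 0, "dx": -40, "dy": 14, "dz": 0, "fingers": -1},
  {"rx": 0, "ry": 0, "rz": 0, "dx": -45, "dy": 15, "dz": 0, "fingers": -1},
  {"rx": 0, "ry": 0, "rz": 0, "dx": -42, "dy": 15, "dz": 0, "fingers": -1},
  {"rx": 0, "ry": 0, "rz": 0, "dx": 0, "dy": 0, "dz": 0, "fingers": -1},
  {"rx": 0, "ry": 0, "rz": 0, "dx": 0, "dy": 0, "dz": 0, "fingers": -1},
])

```text
clock: 20.8
tcp_pos: [481.9, -268.5, 153.0]
tcp_rot: [-2.223, -2.219, -0.0]
contact_force: [0.4, 0.5, 0.8]
finger_gap: 91.3
```

```bash
python3 -c "
from h import *
go(483,-269,36)
o=snap('l')
a=o['scene']['image'][150:310,200:400,::-1]
cv2.imwrite('pics/l1.png',cv2.resize(a,(750,600),interpolation=2))
"
```

```text
t 20.8 tcp [ 481.9 -268.5  153. ] yaw 89.92 tilt 0.04 rz -0.08 gap 91.3 F [0.4 0.5 0.8] -> d [ -0.6   1.1 117. ] q [-0.62  0.46  1.6   0.    1.08 -2.19]
```

View pics/l1.png

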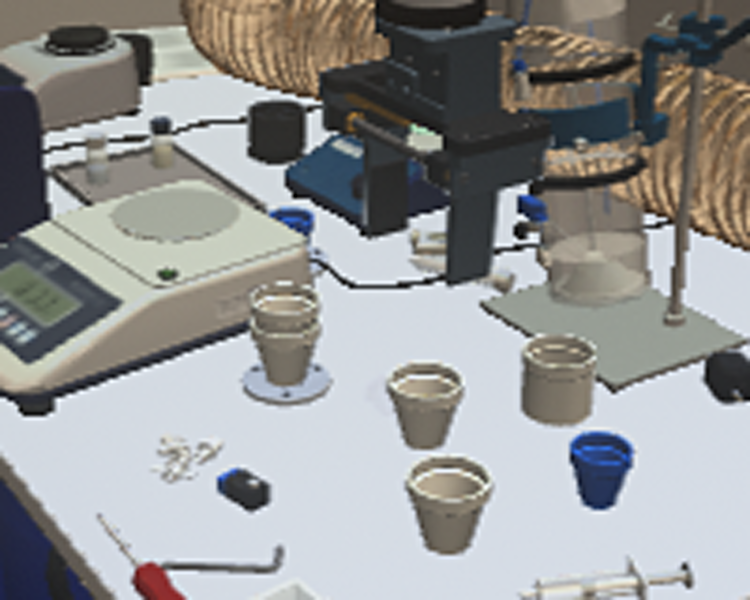

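jog_arm([
  {"rx": 0, "ry": 0, "rz": 0, "dx": 0, "dy": 1, "dz": 40, "fingers": -1},
  {"rx": 0, "ry": 0, "rz": 0, "dx": 0, "dy": 0, "dz": 38, "fingers": -1},
  {"rx": 0, "ry": 0, "rz": 0, "dx": 0, "dy": 0, "dz": 25, "fingers": -1},
  {"rx": 0, "ry": 0, "rz": 0, "dx": 0, "dy": 0, "dz": 13, "fingers": -1},
  {"rx": 0, "ry": 0, "rz": 0, "dx": 0, "dy": 0, "dz": 0, "fingers": -0.8},
  {"rx": 0, "ry": 0, "rz": 0, "dx": 0, "dy": 0, "dz": 0, "fingers": -0.5},
  {"rx": 0, "ry": 0, "rz": 0, "dx": 0, "dy": 0, "dz": 0, "fingers": -0.2},
  {"rx": 0, "ry": 0, "rz": 0, "dx": 0, "dy": 0, "dz": 0, "fingers": 0},
  {"rx": 0, "ry": 0, "rz": 0, "dx": 0, "dy": 0, "dz": 0, "fingers": 0},
  {"rx": 0, "ry": 0, "rz": 0, "dx": 0, "dy": 0, "dz": 0, "fingers": 0},
])

```text
clock: 21.9
tcp_pos: [483.8, -268.5, 37.6]
tcp_rot: [2.22, 2.22, 0.0]
contact_force: [-0.7, 0.2, 7.7]
finger_gap: 55.4
```

```bash
python3 -c "
from h import *
go(439.5,-142,165)
"
```

```text
t 21.9 tcp [ 483.8 -268.5   37.6] yaw 90.0 tilt 0.09 rz -0.0 gap 55.4 F [-0.7  0.2  7.7] -> d [ 126.4  -44.2 -127.6] q [-0.61  0.63  1.7   0.    0.81 -2.19]
```

jog_arm([
  {"rx": 0, "ry": 0, "rz": 0, "dx": 0, "dy": 0, "dz": -15, "fingers": 0},
  {"rx": 0, "ry": 0, "rz": 0, "dx": 0, "dy": 0, "dz": -40, "fingers": 0},
  {"rx": 0, "ry": 0, "rz": 0, "dx": 0, "dy": 0, "dz": -45, "fingers": 0},
  {"rx": 0, "ry": 0, "rz": 0, "dx": 16, "dy": -6, "dz": -30, "fingers": 0},
  {"rx": 0, "ry": 0, "rz": 0, "dx": 36, "dy": -13, "dz": 0, "fingers": 0},
  {"rx": 0, "ry": 0, "rz": 0, "dx": 43, "dy": -15, "dz": 0, "fingers": 0},
  {"rx": 0, "ry": 0, "rz": 0, "dx": 32, "dy": -10, "dz": 0, "fingers": 0},
  {"rx": 0, "ry": 0, "rz": 0, "dx": 0, "dy": 0, "dz": 0, "fingers": 0},
  {"rx": 0, "ry": 0, "rz": 0, "dx": 0, "dy": 0, "dz": 0, "fingers": 0},
])

```text
clock: 22.8
tcp_pos: [439.4, -140.7, 167.2]
tcp_rot: [2.219, 2.222, 0.0]
contact_force: [0.7, -0.4, -0.8]
finger_gap: 55.3
```

```bash
python3 -c "
from h import *
o=snap('m')
go(439.5,-142,83)
a=o['scene']['image'][150:280,220:360,::-1]
cv2.imwrite('pics/m1.png',cv2.resize(a,(640,595),interpolation=2))
"
```

```text
t 22.9 tcp [ 439.9 -141.9  167. ] yaw 89.99 tilt 0.05 rz -0.01 gap 55.6 F [ 0.5  0.2 -1.1] -> d [-0.1 -0.4 84. ] q [-0.44  0.33  1.79 -0.    1.02 -2.01]
```

View pics/m1.png

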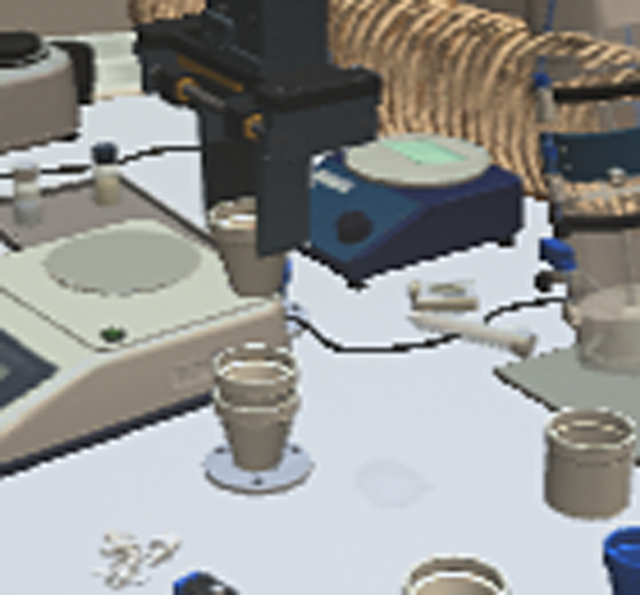

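jog_arm([
  {"rx": 0, "ry": 0, "rz": 0, "dx": 0, "dy": 0, "dz": 30, "fingers": 0},
  {"rx": 0, "ry": 0, "rz": 0, "dx": 0, "dy": 0, "dz": 20, "fingers": 0},
  {"rx": 0, "ry": 0, "rz": 0, "dx": 0, "dy": 0, "dz": 10, "fingers": 0},
  {"rx": 0, "ry": 0, "rz": 0, "dx": 0, "dy": 0, "dz": 8, "fingers": 0},
  {"rx": 0, "ry": 0, "rz": 0, "dx": 0, "dy": 0, "dz": 5, "fingers": 0},
  {"rx": 0, "ry": 0, "rz": 0, "dx": 0, "dy": 0, "dz": 3, "fingers": 0},
  {"rx": 0, "ry": 0, "rz": 0, "dx": 0, "dy": 0, "dz": 3, "fingers": 0},
  {"rx": 0, "ry": 0, "rz": 0, "dx": 0, "dy": 0, "dz": 1, "fingers": 0},
  {"rx": 0, "ry": 0, "rz": 0, "dx": 0, "dy": 0, "dz": 0, "fingers": 0},
])

```text
clock: 23.8
tcp_pos: [439.4, -141.1, 87.0]
tcp_rot: [2.221, 2.221, 0.0]
contact_force: [-0.1, 0.2, -1.1]
finger_gap: 55.5
```

jog_arm([
  {"rx": 0, "ry": 0, "rz": 0, "dx": 0, "dy": 0, "dz": 1, "fingers": 0},
  {"rx": 0, "ry": 0, "rz": 0, "dx": 0, "dy": 0, "dz": 1, "fingers": 0},
  {"rx": 0, "ry": 0, "rz": 0, "dx": 0, "dy": 0, "dz": 0, "fingers": 0},
])

```text
clock: 24.1
tcp_pos: [439.3, -141.1, 84.8]
tcp_rot: [2.221, 2.221, -0.0]
contact_force: [-0.5, 0.1, -0.7]
finger_gap: 55.6
```

jog_arm([
  {"rx": 0, "ry": 0, "rz": 0, "dx": 0, "dy": 0, "dz": 1, "fingers": 0},
  {"rx": 0, "ry": 0, "rz": 0, "dx": 0, "dy": 0, "dz": 0, "fingers": 0},
])

```text
clock: 24.3
tcp_pos: [439.4, -141.2, 84.0]
tcp_rot: [2.221, 2.221, 0.0]
contact_force: [-1.3, 0.4, 7.5]
finger_gap: 55.6
```

jog_arm([
  {"rx": 0, "ry": 0, "rz": 0, "dx": 0, "dy": 0, "dz": 1, "fingers": 0},
  {"rx": 0, "ry": 0, "rz": 0, "dx": 0, "dy": 0, "dz": 0, "fingers": 0},
])

```text
clock: 24.5
tcp_pos: [439.8, -141.6, 83.4]
tcp_rot: [2.22, 2.221, 0.0]
contact_force: [-2.6, -1.4, 15.5]
finger_gap: 55.6
```

jog_arm([
  {"rx": 0, "ry": 0, "rz": 0, "dx": 0, "dy": 0, "dz": 0, "fingers": -0.3},
  {"rx": 0, "ry": 0, "rz": 0, "dx": 0, "dy": 0, "dz": 0, "fingers": -0.5},
  {"rx": 0, "ry": 0, "rz": 0, "dx": 0, "dy": 0, "dz": 0, "fingers": -0.5},
  {"rx": 0, "ry": 0, "rz": 0, "dx": 0, "dy": 0, "dz": -10, "fingers": -0.5},
  {"rx": 0, "ry": 0, "rz": 0, "dx": 0, "dy": 0, "dz": -30, "fingers": -0.5},
  {"rx": 0, "ry": 0, "rz": 0, "dx": 0, "dy": 0, "dz": -40, "fingers": -0.5},
  {"rx": 0, "ry": 0, "rz": 0, "dx": -49, "dy": -4, "dz": 0, "fingers": -1},
  {"rx": 0, "ry": 0, "rz": 0, "dx": -49, "dy": -4, "dz": 0, "fingers": -1},
  {"rx": 0, "ry": 0, "rz": 0, "dx": -49, "dy": -4, "dz": 0, "fingers": -1},
  {"rx": 0, "ry": 0, "rz": 0, "dx": -49, "dy": -4, "dz": 0, "fingers": -1},
  {"rx": 0, "ry": 0, "rz": 0, "dx": -48, "dy": -2, "dz": 0, "fingers": -1},
  {"rx": 0, "ry": 0, "rz": 0, "dx": 0, "dy": 0, "dz": 0, "fingers": -1},
])

```text
clock: 25.7
tcp_pos: [421.0, -390.8, 163.5]
tcp_rot: [2.223, 2.215, -0.002]
contact_force: [0.5, 1.0, 0.2]
finger_gap: 91.1
```

```bash
python3 -c "
from h import *
o=snap('n')
go(421,-385.5,36)
a=o['scene']['image'][150:310,200:400,::-1]
cv2.imwrite('pics/n1.png',cv2.resize(a,(750,600),interpolation=2))
"
```

```text
t 25.8 tcp [ 420.8 -385.9  163.1] yaw 89.9 tilt 0.01 rz -0.1 gap 91.0 F [ 0.2  0.1 -0. ] -> d [  0.3   0.2 127.1] q [-0.85  0.47  1.54  0.    1.13 -2.42]
```

View pics/n1.png

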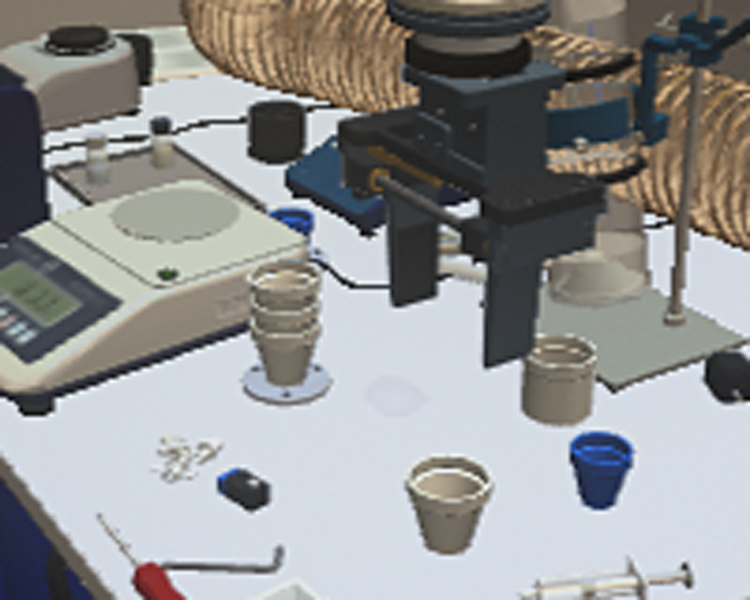

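The second cup is nested and C hasn't moved. Descending on C.

jog_arm([
  {"rx": 0, "ry": 0, "rz": 0, "dx": 0, "dy": 0, "dz": 40, "fingers": -1},
  {"rx": 0, "ry": 0, "rz": 0, "dx": 0, "dy": 0, "dz": 40, "fingers": -1},
  {"rx": 0, "ry": 0, "rz": 0, "dx": 0, "dy": 0, "dz": 30, "fingers": -1},
  {"rx": 0, "ry": 0, "rz": 0, "dx": 0, "dy": 0, "dz": 16, "fingers": -1},
  {"rx": 0, "ry": 0, "rz": 0, "dx": 0, "dy": 0, "dz": 0, "fingers": -0.8},
  {"rx": 0, "ry": 0, "rz": 0, "dx": 0, "dy": 0, "dz": 0, "fingers": -0.5},
  {"rx": 0, "ry": 0, "rz": 0, "dx": 0, "dy": 0, "dz": 0, "fingers": -0.2},
  {"rx": 0, "ry": 0, "rz": 0, "dx": 0, "dy": 0, "dz": 0, "fingers": 0},
  {"rx": 0, "ry": 0, "rz": 0, "dx": 0, "dy": 0, "dz": 0, "fingers": 0},
  {"rx": 0, "ry": 0, "rz": 0, "dx": 0, "dy": 0, "dz": 0, "fingers": 0},
])

```text
clock: 26.8
tcp_pos: [421.7, -385.5, 37.7]
tcp_rot: [2.22, 2.22, 0.0]
contact_force: [-0.1, 1.5, 9.3]
finger_gap: 56.2
```

```bash
python3 -c "
from h import *
go(440,-142,185)
"
```

```text
t 26.8 tcp [ 421.7 -385.5   37.7] yaw 90.0 tilt 0.09 rz -0.0 gap 56.2 F [-0.1  1.5  9.3] -> d [ 243.4   18.4 -147.5] q [-0.85  0.64  1.65  0.    0.84 -2.42]
```

jog_arm([
  {"rx": 0, "ry": 0, "rz": 0, "dx": 0, "dy": 0, "dz": -15, "fingers": 0},
  {"rx": 0, "ry": 0, "rz": 0, "dx": 0, "dy": 0, "dz": -40, "fingers": 0},
  {"rx": 0, "ry": 0, "rz": 0, "dx": 0, "dy": 0, "dz": -45, "fingers": 0},
  {"rx": 0, "ry": 0, "rz": 0, "dx": 0, "dy": 0, "dz": -45, "fingers": 0},
  {"rx": 0, "ry": 0, "rz": 0, "dx": 25, "dy": 2, "dz": -2, "fingers": 0},
  {"rx": 0, "ry": 0, "rz": 0, "dx": 40, "dy": 3, "dz": 0, "fingers": 0},
  {"rx": 0, "ry": 0, "rz": 0, "dx": 44, "dy": 3, "dz": 0, "fingers": 0},
  {"rx": 0, "ry": 0, "rz": 0, "dx": 44, "dy": 3, "dz": 0, "fingers": 0},
  {"rx": 0, "ry": 0, "rz": 0, "dx": 44, "dy": 4, "dz": 0, "fingers": 0},
  {"rx": 0, "ry": 0, "rz": 0, "dx": 46, "dy": 3, "dz": 0, "fingers": 0},
  {"rx": 0, "ry": 0, "rz": 0, "dx": 0, "dy": 0, "dz": 0, "fingers": 0},
  {"rx": 0, "ry": 0, "rz": 0, "dx": 0, "dy": 0, "dz": 0, "fingers": 0},
])

```text
clock: 28.0
tcp_pos: [439.4, -141.4, 184.2]
tcp_rot: [2.218, 2.224, 0.0]
contact_force: [-0.0, 0.5, -0.5]
finger_gap: 55.9
```

```bash
python3 -c "
from h import *
o=snap('o')
go(440,-142,104)
a=o['scene']['image'][150:280,220:360,::-1]
cv2.imwrite('pics/o1.png',cv2.resize(a,(640,595),interpolation=2))
"
```

```text
t 28.1 tcp [ 439.5 -142.8  184. ] yaw 89.99 tilt 0.04 rz -0.01 gap 56.2 F [-0.1 -0.4 -0. ] -> d [ 0.9  0.5 80. ] q [-0.44  0.3   1.77 -0.    1.06 -2.01]
```

View pics/o1.png

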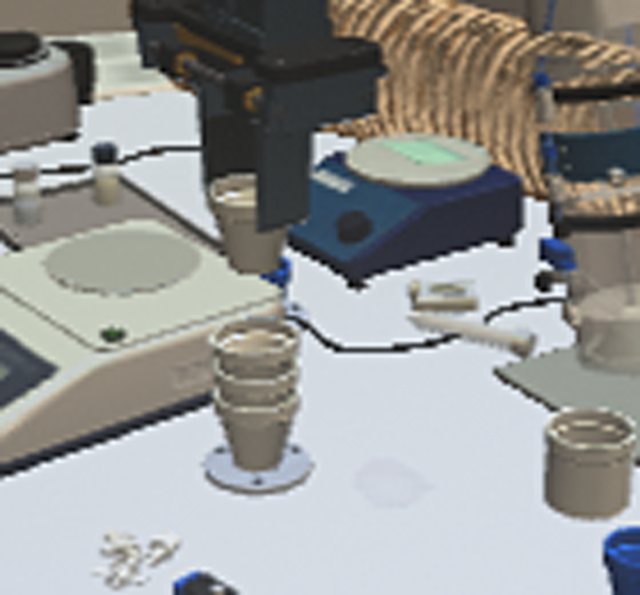

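jog_arm([
  {"rx": 0, "ry": 0, "rz": 0, "dx": 0.5, "dy": 0.5, "dz": 30, "fingers": 0},
  {"rx": 0, "ry": 0, "rz": 0, "dx": 0, "dy": 0, "dz": 20, "fingers": 0},
  {"rx": 0, "ry": 0, "rz": 0, "dx": 0, "dy": 0, "dz": 10, "fingers": 0},
  {"rx": 0, "ry": 0, "rz": 0, "dx": 0, "dy": 0, "dz": 7, "fingers": 0},
  {"rx": 0, "ry": 0, "rz": 0, "dx": 0, "dy": 0, "dz": 4, "fingers": 0},
  {"rx": 0, "ry": 0, "rz": 0, "dx": 0, "dy": 0, "dz": 3, "fingers": 0},
  {"rx": 0, "ry": 0, "rz": 0, "dx": 0, "dy": 0, "dz": 3, "fingers": 0},
  {"rx": 0, "ry": 0, "rz": 0, "dx": 0, "dy": 0, "dz": 1, "fingers": 0},
  {"rx": 0, "ry": 0, "rz": 0, "dx": 0, "dy": 0, "dz": 0, "fingers": 0},
])

```text
clock: 29.0
tcp_pos: [439.8, -141.6, 105.9]
tcp_rot: [2.221, 2.222, 0.0]
contact_force: [-1.2, -1.0, -0.3]
finger_gap: 56.2
```

jog_arm([
  {"rx": 0, "ry": 0, "rz": 0, "dx": 0, "dy": 0, "dz": 1, "fingers": 0},
  {"rx": 0, "ry": 0, "rz": 0, "dx": 0, "dy": 0, "dz": 0, "fingers": 0},
])

```text
clock: 29.2
tcp_pos: [439.8, -141.6, 104.9]
tcp_rot: [2.221, 2.221, 0.0]
contact_force: [-0.8, -0.3, -0.6]
finger_gap: 56.1
```

jog_arm([
  {"rx": 0, "ry": 0, "rz": 0, "dx": 0, "dy": 0, "dz": 1, "fingers": 0},
  {"rx": 0, "ry": 0, "rz": 0, "dx": 0, "dy": 0, "dz": 0, "fingers": 0},
])

```text
clock: 29.4
tcp_pos: [440.2, -141.9, 104.3]
tcp_rot: [2.221, 2.221, 0.001]
contact_force: [-1.8, -0.1, 12.0]
finger_gap: 56.2
```

jog_arm([
  {"rx": 0, "ry": 0, "rz": 0, "dx": 0, "dy": 0, "dz": 0, "fingers": -0.3},
  {"rx": 0, "ry": 0, "rz": 0, "dx": 0, "dy": 0, "dz": 0, "fingers": -0.5},
  {"rx": 0, "ry": 0, "rz": 0, "dx": 0, "dy": 0, "dz": 0, "fingers": -0.5},
  {"rx": 0, "ry": 0, "rz": 0, "dx": 0, "dy": 0, "dz": -10, "fingers": -0.5},
  {"rx": 0, "ry": 0, "rz": 0, "dx": 0, "dy": 0, "dz": -30, "fingers": -0.5},
  {"rx": 0, "ry": 0, "rz": 0, "dx": 0, "dy": 0, "dz": -30, "fingers": -0.5},
  {"rx": 0, "ry": 0, "rz": 0, "dx": -45, "dy": 17, "dz": 0, "fingers": -0.7},
  {"rx": 0, "ry": 0, "rz": 0, "dx": -45, "dy": 17, "dz": 0, "fingers": -0.7},
  {"rx": 0, "ry": 0, "rz": 0, "dx": -45, "dy": 17, "dz": 0, "fingers": -0.7},
  {"rx": 0, "ry": 0, "rz": 0, "dx": -45, "dy": 17, "dz": 0, "fingers": -0.7},
  {"rx": 0, "ry": 0, "rz": 0, "dx": -45, "dy": 17, "dz": 0, "fingers": -0.7},
  {"rx": 0, "ry": 0, "rz": 0, "dx": -35, "dy": 15, "dz": 0, "fingers": -0.7},
])

```text
clock: 30.6
tcp_pos: [540.2, -404.3, 174.6]
tcp_rot: [2.222, 2.22, -0.0]
contact_force: [0.5, 1.1, -0.1]
finger_gap: 77.5
```

jog_arm([
  {"rx": 0, "ry": 0, "rz": 0, "dx": 0, "dy": 0, "dz": 0, "fingers": -0.7},
  {"rx": 0, "ry": 0, "rz": 0, "dx": 0, "dy": 0, "dz": 0, "fingers": -0.7},
  {"rx": 0, "ry": 0, "rz": 0, "dx": 0, "dy": 0, "dz": 0, "fingers": -0.7},
])

```text
clock: 30.9
tcp_pos: [539.4, -400.6, 174.1]
tcp_rot: [-2.22, -2.221, -0.0]
contact_force: [0.1, 0.1, -0.7]
finger_gap: 77.7
```

```bash
python3 -c "
from h import *
o=snap('p')
go(540.5,-402,28)
a=o['scene']['image'][150:310,200:400,::-1]
cv2.imwrite('pics/p1.png',cv2.resize(a,(750,600),interpolation=2))
"
```

```text
t 31.0 tcp [ 539.6 -400.5  174.3] yaw 90.05 tilt 0.02 rz 0.05 gap 77.8 F [ 0.2 -0.6  0.3] -> d [ -1.5   0.9 146.3] q [-0.73  0.6   1.27  0.    1.28 -2.3 ]
```

View pics/p1.png

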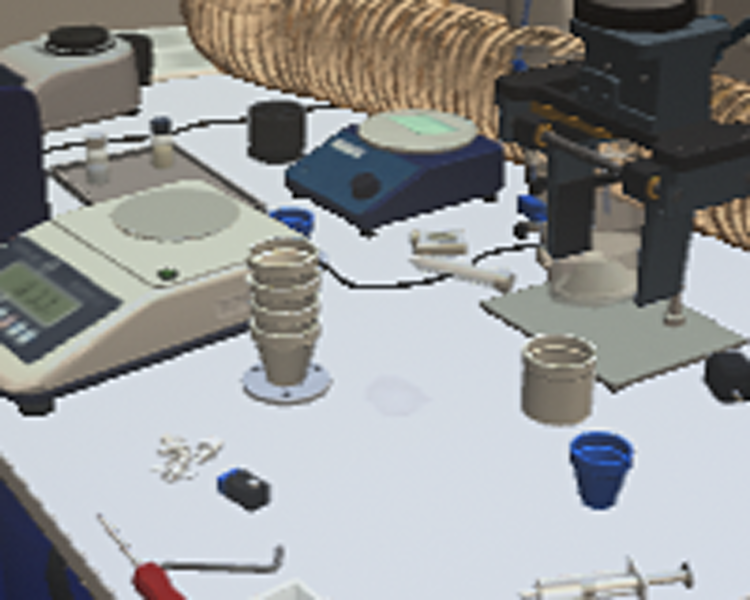

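jog_arm([
  {"rx": 0, "ry": 0, "rz": 0, "dx": -1, "dy": 0.5, "dz": 45, "fingers": -0.8},
  {"rx": 0, "ry": 0, "rz": 0, "dx": 0, "dy": 0, "dz": 45, "fingers": -0.8},
  {"rx": 0, "ry": 0, "rz": 0, "dx": 0, "dy": 0, "dz": 35, "fingers": -0.8},
  {"rx": 0, "ry": 0, "rz": 0, "dx": 0, "dy": 0, "dz": 20, "fingers": -0.8},
  {"rx": 0, "ry": 0, "rz": 0, "dx": 0, "dy": 0, "dz": 0, "fingers": -0.6},
  {"rx": 0, "ry": 0, "rz": 0, "dx": 0, "dy": 0, "dz": 0, "fingers": -0.3},
  {"rx": 0, "ry": 0, "rz": 0, "dx": 0, "dy": 0, "dz": 0, "fingers": 0},
  {"rx": 0, "ry": 0, "rz": 0, "dx": 0, "dy": 0, "dz": 0, "fingers": 0.3},
  {"rx": 0, "ry": 0, "rz": 0, "dx": 0, "dy": 0, "dz": 0, "fingers": 0.3},
  {"rx": 0, "ry": 0, "rz": 0, "dx": 0, "dy": 0, "dz": 0, "fingers": 0.3},
])

```text
clock: 32.0
tcp_pos: [540.7, -403.1, 29.7]
tcp_rot: [2.22, 2.22, 0.0]
contact_force: [-0.1, -0.2, 7.0]
finger_gap: 43.3
```

jog_arm([
  {"rx": 0, "ry": 0, "rz": 0, "dx": 0, "dy": 0, "dz": -15, "fingers": 0.3},
  {"rx": 0, "ry": 0, "rz": 0, "dx": 0, "dy": 0, "dz": -40, "fingers": 0.3},
  {"rx": 0, "ry": 0, "rz": 0, "dx": 0, "dy": 0, "dz": -45, "fingers": 0.3},
  {"rx": 0, "ry": 0, "rz": 0, "dx": 0, "dy": 0, "dz": -45, "fingers": 0.3},
  {"rx": 0, "ry": 0, "rz": 0, "dx": 0, "dy": 0, "dz": -20, "fingers": 0.3},
  {"rx": 0, "ry": 0, "rz": 0, "dx": 0, "dy": 0, "dz": 0, "fingers": 0.3},
  {"rx": 0, "ry": 0, "rz": 0, "dx": 0, "dy": 0, "dz": 0, "fingers": 0.3},
])

```text
clock: 32.7
tcp_pos: [540.1, -402.5, 194.3]
tcp_rot: [2.221, 2.221, 0.0]
contact_force: [-0.6, 0.5, -1.7]
finger_gap: 44.0
```

```bash
python3 -c "
from h import *
go(560,54,190)
"
```

```text
t 32.7 tcp [ 540.1 -402.5  194.3] yaw 90.0 tilt 0.03 rz 0.0 gap 44.0 F [-0.6  0.5 -1.7] -> d [456.5  19.9   4.2] q [-0.73  0.58  1.24 -0.    1.32 -2.3 ]
```

jog_arm([
  {"rx": 0, "ry": 0, "rz": 0, "dx": 25, "dy": -8, "dz": 0, "fingers": 0.3},
  {"rx": 0, "ry": 0, "rz": 0, "dx": 41, "dy": -10, "dz": 0, "fingers": 0.3},
  {"rx": 0, "ry": 0, "rz": 0, "dx": 41, "dy": -6, "dz": 0, "fingers": 0.3},
  {"rx": 0, "ry": 0, "rz": 0, "dx": 41, "dy": 0, "dz": 0, "fingers": 0.3},
  {"rx": 0, "ry": 0, "rz": 0, "dx": 41, "dy": 0, "dz": 0, "fingers": 0.3},
  {"rx": 0, "ry": 0, "rz": 0, "dx": 41, "dy": 0, "dz": 0, "fingers": 0.3},
  {"rx": 0, "ry": 0, "rz": 0, "dx": 41, "dy": 5, "dz": 0, "fingers": 0.3},
  {"rx": 0, "ry": 0, "rz": 0, "dx": 41, "dy": 8, "dz": 0, "fingers": 0.3},
  {"rx": 0, "ry": 0, "rz": 0, "dx": 41, "dy": 8, "dz": 0, "fingers": 0.3},
  {"rx": 0, "ry": 0, "rz": 0, "dx": 41, "dy": 9, "dz": 0, "fingers": 0.3},
  {"rx": 0, "ry": 0, "rz": 0, "dx": 41, "dy": 9, "dz": 0, "fingers": 0.3},
  {"rx": 0, "ry": 0, "rz": 0, "dx": 21, "dy": 5, "dz": 0, "fingers": 0.3},
])

```text
clock: 33.9
tcp_pos: [559.6, 56.4, 192.5]
tcp_rot: [-2.218, -2.222, 0.002]
contact_force: [0.7, -1.1, 0.1]
finger_gap: 43.4
```

jog_arm([
  {"rx": 0, "ry": 0, "rz": 0, "dx": 0, "dy": 0, "dz": 20, "fingers": 0.3},
  {"rx": 0, "ry": 0, "rz": 0, "dx": 0, "dy": 0, "dz": 30, "fingers": 0.3},
  {"rx": 0, "ry": 0, "rz": 0, "dx": 0, "dy": 0, "dz": 20, "fingers": 0.3},
  {"rx": 0, "ry": 0, "rz": 0, "dx": 0, "dy": 0, "dz": 0, "fingers": 0.3},
  {"rx": 0, "ry": 0, "rz": 0, "dx": 0, "dy": 0, "dz": 0, "fingers": 0.3},
])

```text
clock: 34.4
tcp_pos: [559.7, 53.4, 123.4]
tcp_rot: [-2.22, -2.22, 0.002]
contact_force: [-0.6, 0.2, 0.4]
finger_gap: 43.4
```

```bash
python3 -c "
from h import *
o=snap('s')
go(560,54,54)
a=o['scene']['image'][130:230,220:330,::-1]
cv2.imwrite('pics/s1.png',cv2.resize(a,(660,600),interpolation=2))
"
```

```text
t 34.5 tcp [560.7  53.3 124.6] yaw 89.99 tilt 0.05 rz -0.01 gap 43.5 F [ 0.  -0.3 -0. ] -> d [ 0.7 -0.8 70.6] q [-0.01  0.51  1.6   0.    1.03 -1.58]
```

View pics/s1.png

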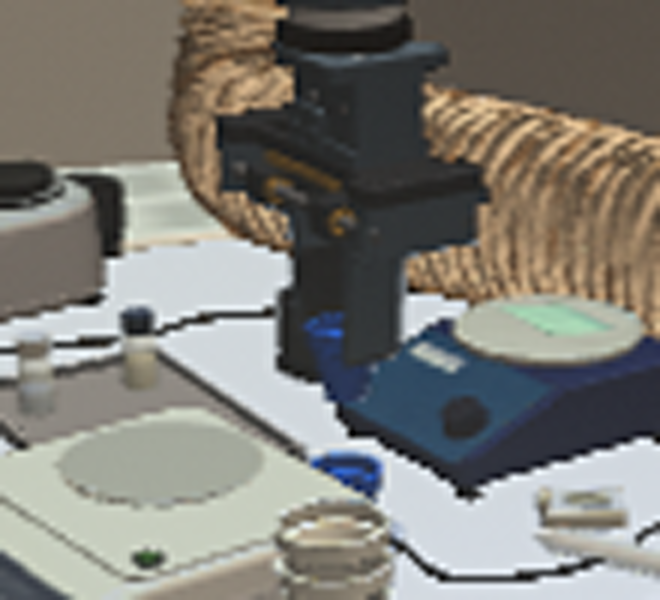

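jog_arm([
  {"rx": 0, "ry": 0, "rz": 0, "dx": 1, "dy": 0, "dz": 25, "fingers": 0.3},
  {"rx": 0, "ry": 0, "rz": 0, "dx": 0, "dy": 0, "dz": 17, "fingers": 0.3},
  {"rx": 0, "ry": 0, "rz": 0, "dx": 0, "dy": 0, "dz": 8, "fingers": 0.3},
  {"rx": 0, "ry": 0, "rz": 0, "dx": 0, "dy": 0, "dz": 6, "fingers": 0.3},
  {"rx": 0, "ry": 0, "rz": 0, "dx": 0, "dy": 0, "dz": 4, "fingers": 0.3},
  {"rx": 0, "ry": 0, "rz": 0, "dx": 0, "dy": 0, "dz": 3, "fingers": 0.3},
  {"rx": 0, "ry": 0, "rz": 0, "dx": 0, "dy": 0, "dz": 2, "fingers": 0.3},
  {"rx": 0, "ry": 0, "rz": 0, "dx": 0, "dy": 0, "dz": 0, "fingers": 0.3},
])

```text
clock: 35.3
tcp_pos: [560.4, 54.4, 58.9]
tcp_rot: [2.221, 2.221, 0.0]
contact_force: [-0.3, 0.1, 0.3]
finger_gap: 44.1
```

jog_arm([
  {"rx": 0, "ry": 0, "rz": 0, "dx": 0, "dy": 0, "dz": 1, "fingers": 0.3},
  {"rx": 0, "ry": 0, "rz": 0, "dx": 0, "dy": 0, "dz": 0, "fingers": 0.3},
])

```text
clock: 35.5
tcp_pos: [560.2, 54.3, 57.9]
tcp_rot: [2.221, 2.221, -0.0]
contact_force: [-0.9, -0.7, 0.5]
finger_gap: 43.1
```

jog_arm([
  {"rx": 0, "ry": 0, "rz": 0, "dx": 0, "dy": 0, "dz": 1, "fingers": 0.3},
  {"rx": 0, "ry": 0, "rz": 0, "dx": 0, "dy": 0, "dz": 0, "fingers": 0.3},
])

```text
clock: 35.7
tcp_pos: [560.0, 54.2, 56.8]
tcp_rot: [-2.221, -2.221, 0.001]
contact_force: [-2.7, -1.9, 3.8]
finger_gap: 43.6
```

jog_arm([
  {"rx": 0, "ry": 0, "rz": 0, "dx": -0.5, "dy": -0.5, "dz": 1, "fingers": 0.3},
  {"rx": 0, "ry": 0, "rz": 0, "dx": 0, "dy": 0, "dz": 0, "fingers": 0.3},
])

```text
clock: 35.9
tcp_pos: [559.8, 53.9, 55.8]
tcp_rot: [2.221, 2.221, 0.0]
contact_force: [-2.3, -1.4, 3.8]
finger_gap: 43.9
```

jog_arm([
  {"rx": 0, "ry": 0, "rz": 0, "dx": 0, "dy": 0, "dz": 1, "fingers": 0.3},
  {"rx": 0, "ry": 0, "rz": 0, "dx": 0, "dy": 0, "dz": 0, "fingers": 0.3},
])

```text
clock: 36.1
tcp_pos: [560.1, 53.6, 55.3]
tcp_rot: [2.221, 2.221, 0.0]
contact_force: [-3.4, -4.5, 14.1]
finger_gap: 43.2
```

jog_arm([
  {"rx": 0, "ry": 0, "rz": 0, "dx": 0, "dy": 0, "dz": 0, "fingers": 0},
  {"rx": 0, "ry": 0, "rz": 0, "dx": 0, "dy": 0, "dz": 0, "fingers": -0.4},
  {"rx": 0, "ry": 0, "rz": 0, "dx": 0, "dy": 0, "dz": 0, "fingers": -0.4},
  {"rx": 0, "ry": 0, "rz": 0, "dx": 0, "dy": 0, "dz": -10, "fingers": -0.4},
  {"rx": 0, "ry": 0, "rz": 0, "dx": 0, "dy": 0, "dz": -30, "fingers": -0.4},
  {"rx": 0, "ry": 0, "rz": 0, "dx": 0, "dy": 0, "dz": -40, "fingers": -0.4},
  {"rx": 0, "ry": 0, "rz": 0, "dx": -40, "dy": -8, "dz": -20, "fingers": -1},
  {"rx": 0, "ry": 0, "rz": 0, "dx": -45, "dy": -10, "dz": 0, "fingers": -1},
  {"rx": 0, "ry": 0, "rz": 0, "dx": -45, "dy": -7, "dz": 0, "fingers": -1},
  {"rx": 0, "ry": 0, "rz": 0, "dx": -45, "dy": 0, "dz": 0, "fingers": -1},
  {"rx": 0, "ry": 0, "rz": 0, "dx": -45, "dy": 0, "dz": 0, "fingers": -1},
  {"rx": 0, "ry": 0, "rz": 0, "dx": 0, "dy": 0, "dz": 0, "fingers": -1},
])

```text
clock: 37.3
tcp_pos: [535.1, -171.1, 155.6]
tcp_rot: [2.224, 2.215, -0.0]
contact_force: [0.5, 1.3, 0.1]
finger_gap: 91.2
```

```bash
python3 -c "
from h import *
o=snap('u')
go(596,-285,37)
a=o['scene']['image'][130:310,190:430,::-1]
cv2.imwrite('pics/u1.png',cv2.resize(a,(800,600),interpolation=2))
t=load('a','top')
for p in [(322,172),(335,168),(340,172)]: print(onz(t,*p,0)[:2],onz(t,*p,150)[:2],onz(t,*p,250)[:2])
b=t['image'][110:210,290:400,::-1]
cv2.imwrite('pics/u2.png',cv2.resize(b,(660,600),interpolation=2))
"
```

```text
t 37.4 tcp [ 534.7 -166.9  155.2] yaw 89.88 tilt 0.02 rz -0.12 gap 91.1 F [-0.5  0.5 -0.1] -> d [-118.    61.5  118.2] q [-0.41  0.47  1.58  0.    1.09 -1.98]
[ 693.12489274 -145.04872955] [ 651.04257303 -131.44312024] [ 622.98769323 -122.37271403]
[ 706.98304717 -190.5763182 ] [ 663.7191381  -173.08888501] [ 634.87653206 -161.43059622]
[ 692.43393989 -207.47037442] [ 650.41053298 -188.54250143] [ 622.39492837 -175.92391943]
```

View pics/u1.png

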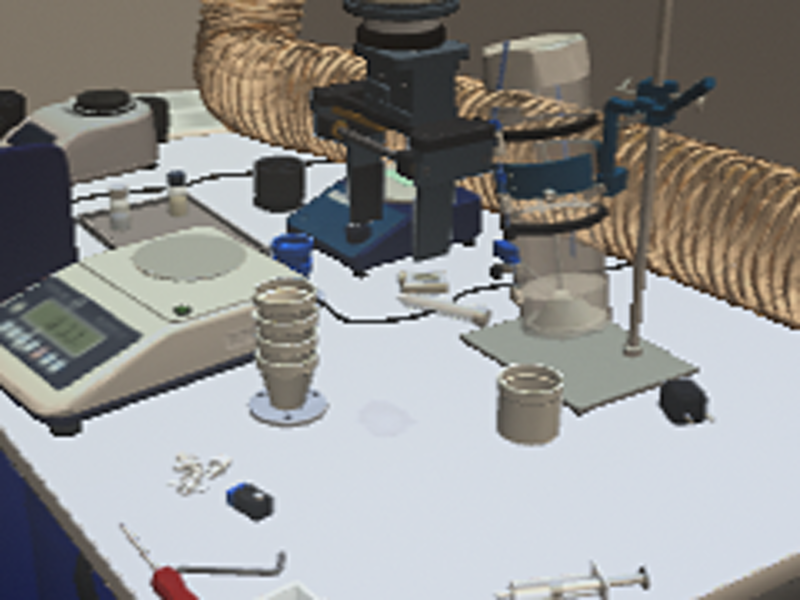

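View pics/u2.png

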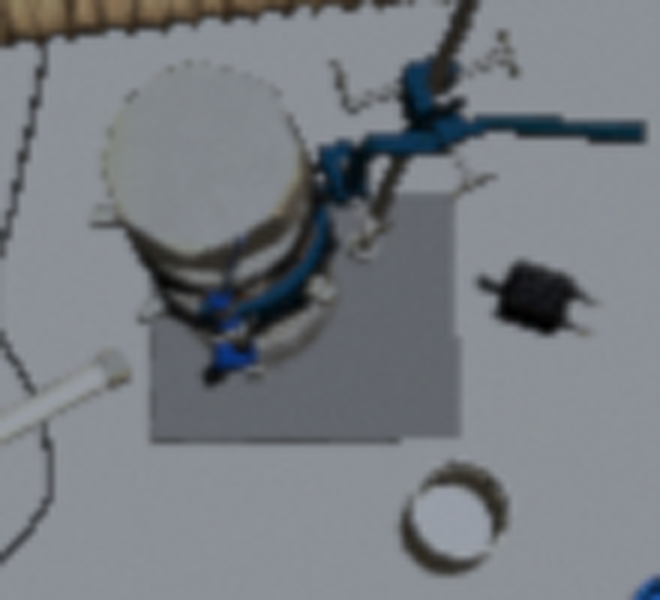

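jog_arm([
  {"rx": 0, "ry": 0, "rz": 0, "dx": -40, "dy": 0, "dz": 0, "fingers": -1},
  {"rx": 0, "ry": 0, "rz": 0, "dx": -45, "dy": 0, "dz": 0, "fingers": -1},
  {"rx": 0, "ry": 0, "rz": 0, "dx": -33, "dy": 15, "dz": 0, "fingers": -1},
  {"rx": 0, "ry": 0, "rz": 0, "dx": 0, "dy": 30, "dz": 0, "fingers": -1},
  {"rx": 0, "ry": 0, "rz": 0, "dx": 0, "dy": 16, "dz": 20, "fingers": -1},
  {"rx": 0, "ry": 0, "rz": 0, "dx": 0, "dy": 0, "dz": 20, "fingers": -1},
  {"rx": 0, "ry": 0, "rz": 0, "dx": 0, "dy": 0, "dz": 0, "fingers": -1},
  {"rx": 0, "ry": 0, "rz": 0, "dx": 0, "dy": 0, "dz": 0, "fingers": -1},
])

```text
clock: 38.2
tcp_pos: [595.8, -282.9, 115.3]
tcp_rot: [-2.22, -2.222, 0.0]
contact_force: [0.7, -0.2, 0.4]
finger_gap: 91.2
```

```bash
python3 -c "
from h import *
o=snap('v')
go(596,-285,36)
a=o['scene']['image'][130:310,190:430,::-1]
cv2.imwrite('pics/v1.png',cv2.resize(a,(800,600),interpolation=2))
"
```

```text
t 38.3 tcp [ 596.2 -283.8  116.2] yaw 90.03 tilt 0.07 rz 0.03 gap 91.1 F [ 0.8 -0.   0.2] -> d [-1.2 -0.3 80.2] q [-0.53  0.64  1.36  0.    1.14 -2.11]
```

View pics/v1.png

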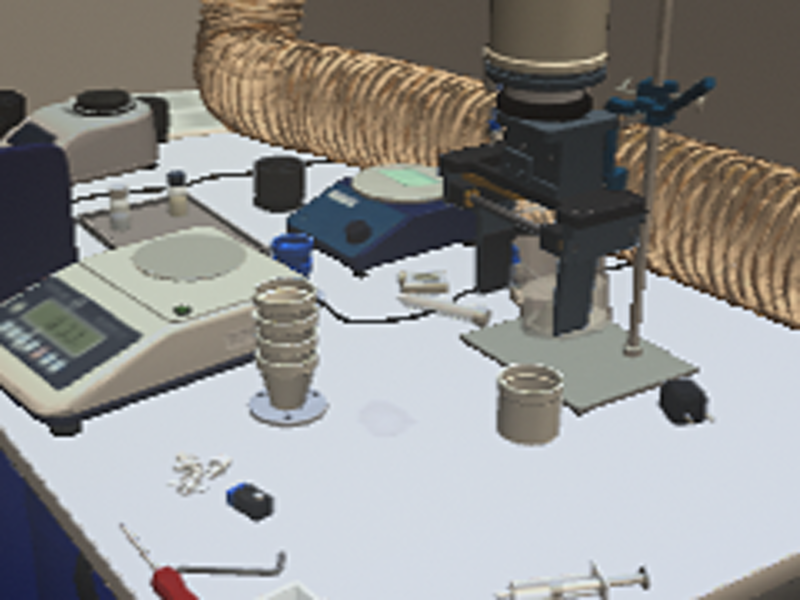

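```bash
python3 -c "
from h import *
s=load('v','scene')
print((proj(s,[[596,-285,116],[596,-285,52],[596,-285,0]])-[190,130])*3.333)"
```

```text
[[531.9419965  309.18749986]
 [527.80742044 375.63687214]
 [524.57840273 427.5324466 ]]
```

jog_arm([
  {"rx": 0, "ry": 0, "rz": 0, "dx": -2, "dy": 0, "dz": 35, "fingers": -1},
  {"rx": 0, "ry": 0, "rz": 0, "dx": 0, "dy": 0, "dz": 30, "fingers": -1},
  {"rx": 0, "ry": 0, "rz": 0, "dx": 0, "dy": 0, "dz": 15, "fingers": -1},
  {"rx": 0, "ry": 0, "rz": 0, "dx": 0, "dy": 0, "dz": 0, "fingers": -0.8},
  {"rx": 0, "ry": 0, "rz": 0, "dx": 0, "dy": 0, "dz": 0, "fingers": -0.5},
  {"rx": 0, "ry": 0, "rz": 0, "dx": 0, "dy": 0, "dz": 0, "fingers": -0.2},
  {"rx": 0, "ry": 0, "rz": 0, "dx": 0, "dy": 0, "dz": 0, "fingers": 0},
  {"rx": 0, "ry": 0, "rz": 0, "dx": 0, "dy": 0, "dz": 0, "fingers": 0},
  {"rx": 0, "ry": 0, "rz": 0, "dx": 0, "dy": 0, "dz": 0, "fingers": 0},
])

```text
clock: 39.2
tcp_pos: [596.3, -286.4, 35.8]
tcp_rot: [2.22, 2.22, 0.001]
contact_force: [-1.2, 0.9, 7.1]
finger_gap: 55.6
```

jog_arm([
  {"rx": 0, "ry": 0, "rz": 0, "dx": 0, "dy": 0, "dz": -15, "fingers": 0},
  {"rx": 0, "ry": 0, "rz": 0, "dx": 0, "dy": 0, "dz": -40, "fingers": 0},
  {"rx": 0, "ry": 0, "rz": 0, "dx": 0, "dy": -20, "dz": -40, "fingers": 0},
  {"rx": 0, "ry": 0, "rz": 0, "dx": 0, "dy": -35, "dz": -30, "fingers": 0},
  {"rx": 0, "ry": 0, "rz": 0, "dx": 0, "dy": -25, "dz": -25, "fingers": 0},
  {"rx": 0, "ry": 0, "rz": 0, "dx": 0, "dy": 0, "dz": 0, "fingers": 0},
])

```text
clock: 39.8
tcp_pos: [514.5, -286.9, 189.4]
tcp_rot: [2.219, 2.217, 0.001]
contact_force: [0.3, -0.2, -0.4]
finger_gap: 55.4
```

```bash
python3 -c "
from h import *
o=snap('w')
go(526,246,185)
a=o['scene']['image'][130:310,190:430,::-1]
cv2.imwrite('pics/w1.png',cv2.resize(a,(800,600),interpolation=2))
"
```

```text
t 39.9 tcp [ 516.  -286.4  186.2] yaw 89.97 tilt 0.12 rz -0.03 gap 55.2 F [ 0.1  0.7 -0.7] -> d [532.4   9.7   0.6] q [-0.61  0.47  1.47  0.    1.2  -2.18]
```

View pics/w1.png

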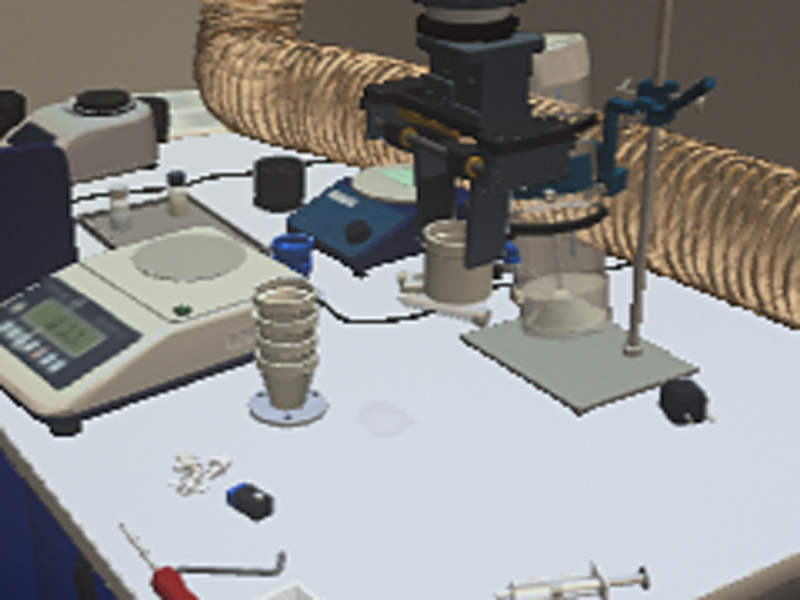

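jog_arm([
  {"rx": 0, "ry": 0, "rz": 0, "dx": 30, "dy": 0, "dz": 0, "fingers": 0},
  {"rx": 0, "ry": 0, "rz": 0, "dx": 47, "dy": 1, "dz": 0, "fingers": 0},
  {"rx": 0, "ry": 0, "rz": 0, "dx": 47, "dy": 1, "dz": 0, "fingers": 0},
  {"rx": 0, "ry": 0, "rz": 0, "dx": 47, "dy": 1, "dz": 0, "fingers": 0},
  {"rx": 0, "ry": 0, "rz": 0, "dx": 47, "dy": 1, "dz": 0, "fingers": 0},
  {"rx": 0, "ry": 0, "rz": 0, "dx": 47, "dy": 1, "dz": 0, "fingers": 0},
  {"rx": 0, "ry": 0, "rz": 0, "dx": 47, "dy": 1, "dz": 0, "fingers": 0},
  {"rx": 0, "ry": 0, "rz": 0, "dx": 47, "dy": 1, "dz": 0, "fingers": 0},
  {"rx": 0, "ry": 0, "rz": 0, "dx": 47, "dy": 1, "dz": 0, "fingers": 0},
  {"rx": 0, "ry": 0, "rz": 0, "dx": 47, "dy": 1, "dz": 0, "fingers": 0},
  {"rx": 0, "ry": 0, "rz": 0, "dx": 43, "dy": 1, "dz": 0, "fingers": 0},
  {"rx": 0, "ry": 0, "rz": 0, "dx": 30, "dy": 0, "dz": 0, "fingers": 0},
])

```text
clock: 41.1
tcp_pos: [525.6, 243.3, 183.8]
tcp_rot: [-2.219, -2.223, 0.001]
contact_force: [0.4, -0.2, -0.6]
finger_gap: 55.4
```

jog_arm([
  {"rx": 0, "ry": 0, "rz": 0, "dx": 0, "dy": 0, "dz": 30, "fingers": 0},
  {"rx": 0, "ry": 0, "rz": 0, "dx": 0, "dy": 0, "dz": 40, "fingers": 0},
  {"rx": 0, "ry": 0, "rz": 0, "dx": 0, "dy": 0, "dz": 40, "fingers": 0},
  {"rx": 0, "ry": 0, "rz": 0, "dx": 0, "dy": 0, "dz": 20, "fingers": 0},
  {"rx": 0, "ry": 0, "rz": 0, "dx": 0, "dy": 0, "dz": 8, "fingers": 0},
  {"rx": 0, "ry": 0, "rz": 0, "dx": 0, "dy": 0, "dz": 4, "fingers": 0},
  {"rx": 0, "ry": 0, "rz": 0, "dx": 0, "dy": 0, "dz": 0, "fingers": 0},
  {"rx": 0, "ry": 0, "rz": 0, "dx": 0, "dy": 0, "dz": 0, "fingers": 0},
])

```text
clock: 41.9
tcp_pos: [526.5, 240.2, 43.8]
tcp_rot: [2.221, 2.221, 0.002]
contact_force: [0.6, -0.9, -0.4]
finger_gap: 55.4
```

jog_arm([
  {"rx": 0, "ry": 0, "rz": 0, "dx": 0, "dy": 0, "dz": 1, "fingers": 0},
  {"rx": 0, "ry": 0, "rz": 0, "dx": 0, "dy": 0, "dz": 0, "fingers": 0},
])

```text
clock: 42.1
tcp_pos: [526.1, 240.0, 42.4]
tcp_rot: [2.221, 2.221, 0.002]
contact_force: [-0.5, 0.1, -0.8]
finger_gap: 55.0
```

jog_arm([
  {"rx": 0, "ry": 0, "rz": 0, "dx": 0, "dy": 0, "dz": 1, "fingers": 0},
  {"rx": 0, "ry": 0, "rz": 0, "dx": 0, "dy": 0, "dz": 1, "fingers": 0},
  {"rx": 0, "ry": 0, "rz": 0, "dx": 0, "dy": 0, "dz": 0, "fingers": 0},
])

```text
clock: 42.4
tcp_pos: [525.8, 239.9, 39.9]
tcp_rot: [2.221, 2.221, 0.0]
contact_force: [-0.1, 0.2, 1.0]
finger_gap: 55.4
```

jog_arm([
  {"rx": 0, "ry": 0, "rz": 0, "dx": 0, "dy": 0, "dz": 1, "fingers": 0},
  {"rx": 0, "ry": 0, "rz": 0, "dx": 0, "dy": 0, "dz": 0, "fingers": 0},
])

```text
clock: 42.6
tcp_pos: [525.9, 240.0, 39.4]
tcp_rot: [2.221, 2.221, 0.001]
contact_force: [-2.3, -1.1, 12.2]
finger_gap: 55.2
```

jog_arm([
  {"rx": 0, "ry": 0, "rz": 0, "dx": 0, "dy": 0, "dz": 1, "fingers": 0},
  {"rx": 0, "ry": 0, "rz": 0, "dx": 0, "dy": 0, "dz": 0, "fingers": 0},
])

```text
clock: 42.8
tcp_pos: [526.2, 240.0, 38.7]
tcp_rot: [2.221, 2.221, 0.002]
contact_force: [-2.6, -1.2, 15.6]
finger_gap: 55.2
```

jog_arm([
  {"rx": 0, "ry": 0, "rz": 0, "dx": 0, "dy": 0, "dz": 0, "fingers": -0.3},
  {"rx": 0, "ry": 0, "rz": 0, "dx": 0, "dy": 0, "dz": 0, "fingers": -0.6},
  {"rx": 0, "ry": 0, "rz": 0, "dx": 0, "dy": 0, "dz": 0, "fingers": -0.6},
  {"rx": 0, "ry": 0, "rz": 0, "dx": 0, "dy": 0, "dz": -10, "fingers": -0.6},
  {"rx": 0, "ry": 0, "rz": 0, "dx": 0, "dy": 0, "dz": -30, "fingers": -0.6},
  {"rx": 0, "ry": 0, "rz": 0, "dx": 0, "dy": 0, "dz": -45, "fingers": -0.6},
  {"rx": 0, "ry": 0, "rz": 0, "dx": 0, "dy": 0, "dz": -45, "fingers": -0.6},
  {"rx": 0, "ry": 0, "rz": 0, "dx": -10, "dy": 0, "dz": -40, "fingers": -0.6},
  {"rx": 0, "ry": 0, "rz": 0, "dx": -48, "dy": -10, "dz": 0, "fingers": -0.6},
  {"rx": 0, "ry": 0, "rz": 0, "dx": -48, "dy": -10, "dz": 0, "fingers": -0.6},
  {"rx": 0, "ry": 0, "rz": 0, "dx": -48, "dy": -10, "dz": 0, "fingers": -0.6},
  {"rx": 0, "ry": 0, "rz": 0, "dx": -48, "dy": -10, "dz": 0, "fingers": -0.6},
])

```text
clock: 44.0
tcp_pos: [485.0, 36.3, 208.6]
tcp_rot: [2.22, 2.222, 0.001]
contact_force: [0.5, -0.6, 0.3]
finger_gap: 73.2
```

jog_arm([
  {"rx": 0, "ry": 0, "rz": 0, "dx": -48, "dy": -5, "dz": 0, "fingers": -0.6},
  {"rx": 0, "ry": 0, "rz": 0, "dx": -48, "dy": 0, "dz": 0, "fingers": -0.6},
  {"rx": 0, "ry": 0, "rz": 0, "dx": -48, "dy": 0, "dz": 0, "fingers": -0.6},
  {"rx": 0, "ry": 0, "rz": 0, "dx": -48, "dy": 0, "dz": 0, "fingers": -0.6},
  {"rx": 0, "ry": 0, "rz": 0, "dx": -48, "dy": 0, "dz": 0, "fingers": -0.6},
  {"rx": 0, "ry": 0, "rz": 0, "dx": -48, "dy": 0, "dz": 0, "fingers": -0.6},
  {"rx": 0, "ry": 0, "rz": 0, "dx": -48, "dy": 0, "dz": 0, "fingers": -0.6},
  {"rx": 0, "ry": 0, "rz": 0, "dx": -48, "dy": 0, "dz": 0, "fingers": -0.6},
  {"rx": 0, "ry": 0, "rz": 0, "dx": 0, "dy": 0, "dz": 0, "fingers": -0.6},
  {"rx": 0, "ry": 0, "rz": 0, "dx": 0, "dy": 0, "dz": 0, "fingers": -0.6},
])

```text
clock: 45.0
tcp_pos: [480.4, -346.8, 208.0]
tcp_rot: [-2.223, -2.219, -0.0]
contact_force: [0.4, 0.5, 0.4]
finger_gap: 73.3
```

```bash
python3 -c "
from h import *
o=snap('x')
go(450,-350,200)
a=o['scene']['image'][140:290,190:390,::-1]
cv2.imwrite('pics/x1.png',cv2.resize(a,(800,600),interpolation=2))
b=o['top']['image'][160:300,110:350,::-1]
cv2.imwrite('pics/x2.png',cv2.resize(b,(792,462),interpolation=2))
"
```

```text
t 45.1 tcp [ 480.6 -345.1  208.1] yaw 90.03 tilt 0.03 rz 0.03 gap 72.8 F [-0.   0.5 -0.2] -> d [ -4.9 -30.6   8.1] q [-0.72  0.45  1.44  0.    1.25 -2.3 ]
```

View pics/x1.png

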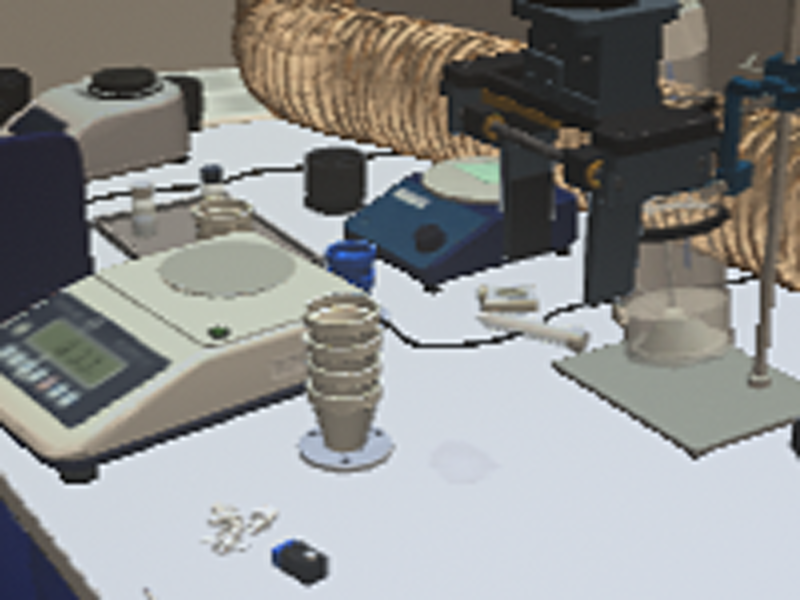

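View pics/x2.png

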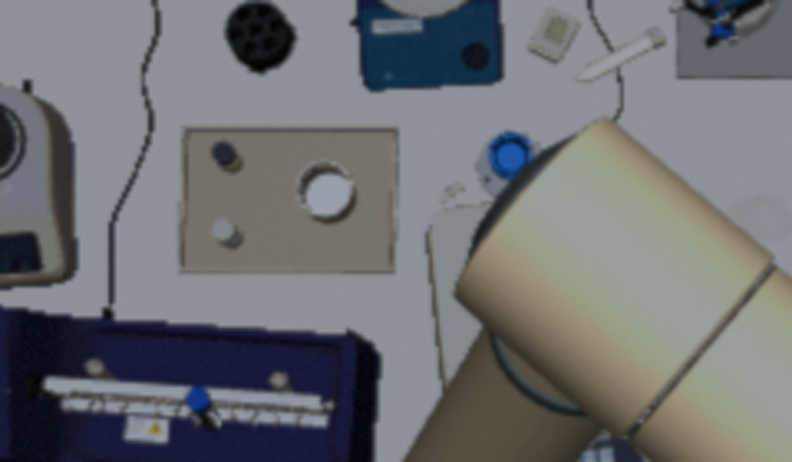

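View pics/x_top.png

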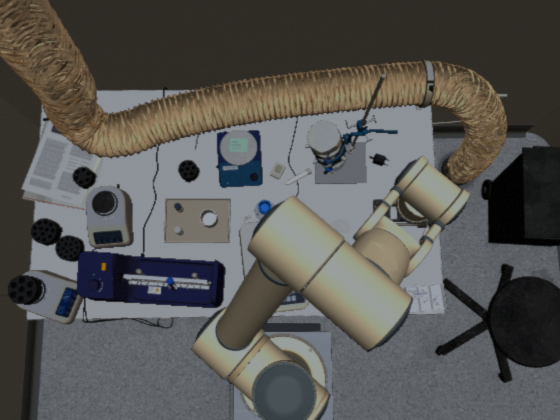

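```bash
python3 -c "
from h import *
s=load('x','scene');t=load('x','top')
for n,p in dict(stack=[439.5,-141.5,118],blue=[560,54,70]).items(): print(n,(proj(s,p)-[190,140])*4)
q=lambda x,y:((x+.5)/3.3-.5+110,(y+.5)/3.3-.5+160)
print('pot',onz(t,*q(327,190),56).round(),'vw',onz(t,*q(229,228),58).round(),'vd',onz(t,*q(225,152),58).round(),'blue',onz(t,*q(509,157),70).round())
"
```

```text
stack [[345.86021598 306.92102811]]
blue [[352.14840502 248.06214498]]
pot [527. 238.  56.] vw [490. 335.  58.] vd [567. 340.  58.] blue [556.  55.  70.]
```

```bash
python3 -c "
from h import *
print(r.hand_in()); print(r.get_state()['clock'])"
```

```text
the job is handed in; nothing more can be done
None
the job is handed in; nothing more can be done
```

I moved both vials into the tray, then nested all three large white cups and the one small blue cup on their stands. The single pot went into the tray beside the vials. I handed in at about 45 s; no verdict was reported.

- **Seating:** The three large cups seated at TCP heights of 63.4, 83.4 and 104.3 mm, in 20 mm steps as a full stack should. The blue cup seated at 55.3 mm, against about 55.5 mm expected. Vials and pot were lowered until the wrist felt the tray floor, with forces of 16 N or less.
- **Last pictures:** Everything stands upright. Measured in tray coordinates (x, y in mm):
  - pot about (1, -44)
  - white vial about (-36, 53)
  - dark vial about (41, 58)
- **Small disagreements:**
  - The top rim of the white stack was about 1.5 pixels (roughly 4 mm) from where I predicted it in the scene view. I put this down to hand-picking the rim and the calibration.
  - I could not cross-check the white stack from above at the end because the arm covered it.
  - The top-view position of the blue cup was about 4 mm from where I set it.
- **Knocked cups:** I saw no cup or pot get knocked aside during the run. The arm and gripper were clear of everything at hand-in.

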